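# Pack and wedge the gap under a machine foot

### The job

Clear the wooden offcut lying in front of the machine's foot into the open bin. Then pack the gap under the foot: lay in one flat plate, lengthwise, about half under and half sticking out, or both of them stacked, as many as the gap needs for the wedge on top to bind, and push the wedge in thin end first, flat on the plates, until you feel it jam, its tip at least 3 cm under the foot and its thick end still sticking out at least 4 cm. Leave the bystanding tools and parts where they lie, and finish while still gripping the wedge and pressing it home: do not let go.

Things in the scene. Friction and masses are not known exactly. Their poses are not given: they have to be found in the camera images.
- pedestal: fixed grey machine pedestal (bearing block), 97 mm high in all. Origin: on the bench, straight below the middle of the foot plate's front edge; +x points into the gap (away from the robot, turned by up to 0.15 rad), z up. The column's front face, which closes the gap at the back, is at x = 100 mm and is 110 mm wide. The whole is 150 mm deep (x = 0 to 150 mm) and 162 mm wide at the back.
- foot: dark steel foot plate, level, that overhangs from the column towards the robot: 100 mm deep to the column, 110 mm wide, 14 mm thick (a low upright flange, 20 mm high, stands on it from x = 92 mm). It does not move. Origin: middle of the front edge of its underside, so the origin's height above the bench (24 to 42 mm, differs each time) is the height of the gap; axes as the pedestal's. The gap is open at the front and both sides.
- plate_a: flat bare aluminium packing plate, 130 x 40 x 10 mm, about 0.14 kg, one of two alike; lies flat on the bench at the start. Origin: centre of its underside; x along its length, z up. It overhangs when gripped at one end; either end may go in first.
- plate_b: flat bare aluminium packing plate, 130 x 40 x 10 mm, about 0.14 kg, one of two alike; lies flat on the bench at the start. Origin: centre of its underside; x along its length, z up. It overhangs when gripped at one end; either end may go in first.
- wedge: wooden wedge, 140 mm long, 30 mm wide, underside flat, top sloping evenly from 4 mm thick at the nose (+x end) to 32 mm at the tail: 4 mm + 0.2 d at a distance d behind the nose. About 0.15 kg, centre of mass 18 mm from the origin towards the tail. Origin: centre of its underside; z up. It jams where its thickness at the foot's front edge fills the gap left above the plates; friction holds it there.
- wedge_nose (a point): lower edge of the wedge's thin end, middle of its width
- offcut: chunk of pale wood, 40 x 30 x 26 mm, one end sawn on a slant (top 32 mm long), lying on the bench 70 to 110 mm in front of the foot, where the plates have to go. Origin: centre of its underside; x along its length, y across its 30 mm width, z up.
- bin: small open parts bin, loose, 156 mm long (x), 68 mm wide (y), 58 mm high, inside 130 x 60 mm, floor 2 mm; the wall at its -x end is only 29 mm high. Origin: centre of its underside; z up.
- casting: small grey casting, 38 x 45 x 50 mm high, a bystander; origin: centre of its underside
- fixture_plate: drilled dark angle plate, lying flat, 68 x 120 x 20 mm high, a bystander; origin: centre of its underside

How it is judged:
On the way, in this order (a step that is already met when the one before it is completed fails the run):
1. the offcut lies in the bin, let go (x of offcut in the frame of bin between -0.07 and 0.075 m and y of offcut in the frame of bin between -0.033 and 0.033 m and z of offcut in the frame of bin below 0.045 m and angle between bin's own z axis and vertical below 0.2 rad and contact force between the fingers and offcut below 0.1 N), for 0.2 s.
2. a packing plate lies under the foot, let go (((x of plate_a in the frame of foot between -0.04 and 0.037 m and y of plate_a in the frame of foot between -0.03 and 0.03 m and angle between the x axis of plate_a and the x axis of foot, either way round below 0.25 rad and angle between plate_a's own z axis and vertical below 0.08 rad and contact force between the fingers and plate_a below 0.1 N and linear speed of plate_a below 0.02 m/s) or (x of plate_b in the frame of foot between -0.04 and 0.037 m and y of plate_b in the frame of foot between -0.03 and 0.03 m and angle between the x axis of plate_b and the x axis of foot, either way round below 0.25 rad and angle between plate_b's own z axis and vertical below 0.08 rad and contact force between the fingers and plate_b below 0.1 N and linear speed of plate_b below 0.02 m/s))), for 0.2 s.
At the end, for the whole second after the job is handed in: Offcut in the bin. Wedge held by the fingers, at rest, flat on a plate, nose 28 to 100 mm under the foot, in line within 0.2 rad and 30 mm, pressing foot and plate with over 2 N each. That plate let go, its end 25 to 102 mm under the foot, within 30 mm of the middle and 0.25 rad (x of offcut in the frame of bin between -0.07 and 0.075 m and y of offcut in the frame of bin between -0.033 and 0.033 m and z of offcut in the frame of bin below 0.045 m and angle between bin's own z axis and vertical below 0.2 rad and x of wedge_nose in the frame of foot between 0.028 and 0.1 m and y of wedge_nose in the frame of foot between -0.03 and 0.03 m and angle between the x axis of wedge and the x axis of foot, either way round below 0.2 rad and angle between wedge's own z axis and vertical below 0.08 rad and contact force between wedge and foot above 2 N and contact force between the fingers and wedge above 2 N and ((x of plate_a in the frame of foot between -0.04 and 0.037 m and y of plate_a in the frame of foot between -0.03 and 0.03 m and angle between the x axis of plate_a and the x axis of foot, either way round below 0.25 rad and angle between plate_a's own z axis and vertical below 0.08 rad and contact force between wedge and plate_a above 2 N and contact force between the fingers and plate_a below 0.1 N) or (x of plate_b in the frame of foot between -0.04 and 0.037 m and y of plate_b in the frame of foot between -0.03 and 0.03 m and angle between the x axis of plate_b and the x axis of foot, either way round below 0.25 rad and angle between plate_b's own z axis and vertical below 0.08 rad and contact force between wedge and plate_b above 2 N and contact force between the fingers and plate_b below 0.1 N)) and linear speed of wedge below 0.01 m/s); the arm keeps its last pose, push and grip.
It fails at once if a bystander is pushed more than 40 mm from its place (distance of any of casting, fixture_plate from where it was at the start of the episode above 0.04 m).
It also fails if it takes over 72 s, if anything falls off the work surface, if the arm or the gripper's body presses on something with over 40 N, if the wrist force passes 120 N, or if a joint passes its speed limit or range.

### The arm

A 6-joint arm with a two-finger parallel gripper is mounted at the origin on a cart in front of the work surface, level with it; the furniture and walls round the work are solid. World frame = base frame: x ahead of the robot, y to its left, z up, the work surface at z = 0. Lengths are in m, angles in rad, forces in N, time in s.
With the tool pointing down it reaches from about 0.375 to 0.9 m from the base axis. Payload 3.1 kg.
Tool frame: the origin (TCP) lies at the very end of the fingers, on their centre line; the grasp point (between the pads) lies 19 mm behind it; z points along the fingers, y is the direction in which the jaws open and shut (so a half turn about z gives the same grasp; the last joint's range is limited). The gripper opens to 87 mm and grips with 3 to 60 N. Pads are 19 mm wide; open, the fingers measure 117 mm over their backs; the gripper's body (75 mm by 190 mm) begins 51 mm behind the grasp point.
Start: joints at [-1.429, 0.527, 1.433, -0, 1.181, -0.178], TCP at [0.197, -0.593, 0.223] pointing down, gripper open.
Joint ranges: [-3.08, 3.08], [-0.75, 2.2], [0.22, 2.44], [-1.43, 4.57], [0, 2.65], [-2.85, 2.85]. Speed limits (rad/s): [2.79, 2.79, 3.14, 3.14, 3.14, 3.14].

### API

Orientations are given as a unit quaternion [x, y, z, w].
In Python, from rig import robot gives the robot as it stands. The module is installed in compiled form; this text tells all that it offers.
- The arm moves only by the tool send_rows, never from a script. Its argument "deltas" is a list of rows, each an object of numbers: "tx", "ty", "tz": the shift along the tool's x, y, z in cm; "rx", "ry", "rz": the turn, a rotation vector about the tool's x, y, z in rad. A call has 1 to 5 rows; each row is the pose to reach, as a shift and turn from the pose commanded when the call began, along the tool's axes at that moment; what a row does not reach only later rows make up. A row lasts 1/12 s, in which the tool goes at most 41.7 mm and 7.16 degrees, less where a joint would pass 70% of its speed; a pose out of reach is approached as far as the arm can. A call with a gripper value outside its range is refused whole. "claw" is the finger opening in cm, from 0 to 8.7, set as the call begins (left out, the last holds). The fingers move at their own pace and stop on an object; "squeeze" is the grip in N (left out, the last holds). Time passes only in rows, so rows that repeat a pose let the fingers close. It gives the time, the measured TCP pose, the force and the opening at its end, in the units of the state.
- robot.get_obs(): the state, without advancing time (a new reading comes with each control period).
- robot.camera(name): name is "scene" or "side" or "wrist"; returns a dict with "color" (420x560x3 uint8, red, green, blue), "z_map" (420x560 float32, m along the optical axis (not along the pixel's ray), 0 where there is no reading), "intrinsics" (3x3 intrinsics, pixels), "R" (3x3) and "t" (3): a world point X has camera coordinates R X + t; the wrist camera has in their place "tool_from_camera" (4x4, takes a point from camera to tool coordinates, whose origin is the TCP and whose axes are the flange's). Camera axes: x right, y down, z forward; pixel columns grow to the right and rows downward; lengths in m; the calibration is good to about 2 mm. A picture is of the moment at which its call begins: read the wrist's pose just before it.
- robot.hand_in(): hands the job in, once; it reports no verdict.
Trained networks look in the newest picture that a camera, given by its name, has taken for a name from the list of things; names that differ only in an ending like _2 or _b are one class to them, and where a whole thing is asked for, a point or a joint stands for the part that bears it (a point fixed in the world has none). Each returns a list of dicts, best first, with "p" (0 to 1); they miss things now and then, are a little off and sometimes report something else, mostly with a low value. They report only what shows in the picture. A call takes as long as a camera call.
- robot.outline_of(label, camera): "pixels" (420x560 bool, what is visible of it) and "xy" ([column, row] in pixels, amid what is visible of it).
- robot.tip_of(label, camera): "xy" ([column, row] in pixels: a listed point, or the origin of a listed thing).
The state is a dict: "time": time; "q": joint angles; "joint_velocities": joint speeds; "joint_torque": joint torques, N m; "position": TCP position; "tool_rot": TCP orientation; "ft_force": force on the tool from outside, world axes, zero at the start; "moment": the same for the moment, N m; "grip_width": finger opening in m.
Only numpy, scipy, OpenCV 4.12 (cv2) and the standard library are available. Lean on these libraries where they do the work, as an engineer would, in place of code of your own. Each camera call takes 0.05 s, during which the arm holds its last target.

## Working session

There is one attempt and no reset: what is moved stays moved. The work goes in short steps, Python scripts to look and compute and a tool call to move; the robot and the scene stay as the last step left them, time stands still between calls to the robot, and variables do not carry over. Pictures are saved under pics/ and viewed, and the job is handed in when it is done.

Besides the shell and the picture viewer there is one more tool, called after "Request:" by a JSON object that holds its "op" and its "data", one argument or row to a line. send_rows: Moves the arm, as the interface text tells. Its arguments: {"type":"object","properties":{"deltas":{"type":"array","items":{"type":"object","properties":{"tx":{"type":"number"},"ty":{"type":"number"},"tz":{"type":"number"},"rx":{"type":"number"},"ry":{"type":"number"},"rz":{"type":"number"}}}},"claw":{"type":"number"},"squeeze":{"type":"number"}},"required":["deltas"]}

```bash
mkdir -p pics; cat > h.py <<'E'
import numpy as np, cv2
from rig import robot
from scipy.spatial.transform import Rotation as Rn
def snap(name,fn=None):
    o=robot.get_obs(); c=robot.camera(name)
    if fn: cv2.imwrite('pics/'+fn,c['color'][:,:,::-1])
    K=c['intrinsics']; 
    if name=='wrist':
        T=np.eye(4);T[:3,:3]=Rn.from_quat(o['tool_rot']).as_matrix();T[:3,3]=o['position']
        M=T@c['tool_from_camera']
    else:
        M=np.eye(4);M[:3,:3]=c['R'].T;M[:3,3]=-c['R'].T@c['t']
    c['M']=M
    return c
def pts(c):
    z=c['z_map'];K=c['intrinsics'];v,u=np.mgrid[:420,:560]
    P=np.stack([(u-K[0,2])/K[0,0]*z,(v-K[1,2])/K[1,1]*z,z],-1)
    W=P@c['M'][:3,:3].T+c['M'][:3,3]
    W[z==0]=np.nan
    return W
def state():
    o=robot.get_obs()
    print('t',round(o['time'],2),'p',np.round(o['position'],4),'q',np.round(o['q'],3),'F',np.round(o['ft_force'],1),'w',round(o['grip_width'],4))
    print(np.round(Rn.from_quat(o['tool_rot']).as_matrix(),3).tolist())
E
python3 - <<'E'
from h import *
state()
for n in ['scene','side']:
    c=snap(n,n+'0.png'); W=pts(c); np.save(n+'W.npy',W)
    print(n,'cam',np.round(c['M'][:3,3],3))
    for l in ['pedestal','foot','plate_a','wedge','offcut','bin','casting','fixture_plate']:
        for r in robot.outline_of(l,n)[:3]:
            m=r['pixels']; w=W[m]; w=w[~np.isnan(w[:,0])]
            if len(w)<5: continue
            top=np.percentile(w[:,2],95); t=w[w[:,2]>top-.006]
            rc=cv2.minAreaRect((t[:,:2]*1000).astype(np.float32))
            print(l,round(r['p'],2),r['xy'],len(w),'top',np.round(top,3),'med',np.round(np.median(t,0),3),'rect',[np.round(x,0) for x in rc])
print(robot.tip_of('wedge_nose','scene')[:2],robot.tip_of('wedge_nose','side')[:2],robot.tip_of('foot','scene')[:2],robot.tip_of('foot','side')[:2])
state()
E
```

```text
t 0.0 p [ 0.197  -0.5924  0.2216] q [-1.428  0.528  1.434 -0.     1.181 -0.179] F [-1.   0.3 -0.4] w 0.0871
[[0.949, 0.315, -0.0], [0.315, -0.949, 0.002], [0.0, -0.002, -1.0]]
scene cam [-0.18   0.367  1.206]
pedestal 0.65 [268.8, 179.6] 2374 top 0.092 med [0.709 0.056 0.092] rect [array([711.,  56.]), array([ 48., 106.]), np.float64(0.0)]
foot 0.98 [274.4, 187.9] 1380 top 0.063 med [0.682 0.064 0.063] rect [array([682.,  56.]), array([92., 18.]), np.float64(89.0)]
plate_a 0.76 [195.2, 295.5] 810 top 0.013 med [0.424 0.347 0.01 ] rect [array([427., 346.]), array([ 40., 132.]), np.float64(81.0)]
plate_a 0.6 [234.3, 267.5] 726 top 0.014 med [0.477 0.241 0.011] rect [array([478., 241.]), array([129.,  40.]), np.float64(6.0)]
wedge 0.71 [358.5, 214.5] 179 top 0.017 med [ 0.482 -0.132  0.015] rect [array([378., -65.]), array([ 30., 306.]), np.float64(57.0)]
offcut 0.49 [298.1, 228.4] 172 top 0.03 med [0.508 0.051 0.027] rect [array([509.,  51.]), array([30., 32.]), np.float64(79.0)]
bin 0.97 [366.7, 165.4] 1264 top 0.058 med [ 0.588 -0.226  0.057] rect [array([ 619., -223.]), array([117.,
[... 1768 characters left out ...]
76.0)]
fixture_plate 0.8 [265.9, 132.1] 617 top 0.008 med [0.632 0.364 0.004] rect [array([631., 365.]), array([117.,  65.]), np.float64(83.0)]
fixture_plate 0.72 [330.9, 205.9] 2578 top 0.093 med [0.712 0.051 0.093] rect [array([712.,  53.]), array([100.,  44.]), np.float64(89.0)]
[{'xy': [281.6, 212.0], 'p': 0.53}, {'xy': [359.3, 205.5], 'p': 0.51}] [{'xy': [311.5, 295.8], 'p': 0.96}, {'xy': [209.6, 160.3], 'p': 0.16}] [{'xy': [283.3, 204.5], 'p': 0.98}] [{'xy': [296.7, 212.1], 'p': 0.65}, {'xy': [290.5, 162.9], 'p': 0.16}]
t 1.1 p [ 0.1971 -0.5931  0.2226] q [-1.428  0.527  1.433  0.     1.181 -0.178] F [0.1 0.3 0. ] w 0.0871
[[0.949, 0.315, 0.0], [0.315, -0.949, -0.0], [-0.0, 0.0, -1.0]]
```

View pictures.

View pics/scene0.png

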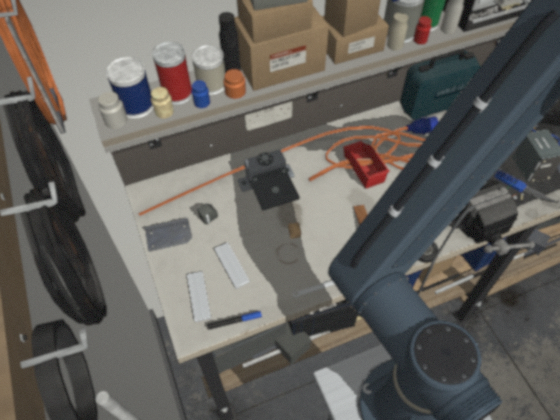

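View pics/side0.png

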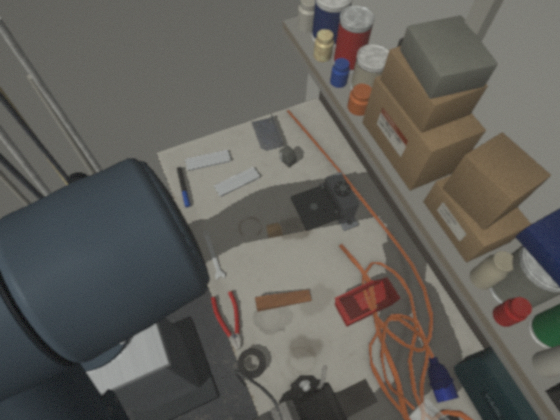

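```bash
cat > a.py <<'E'
import numpy as np, cv2
A=np.load('sceneW.npy').reshape(-1,3);B=np.load('sideW.npy').reshape(-1,3)
def reg(n,S,x,y,z):
    m=(S[:,0]>x[0])&(S[:,0]<x[1])&(S[:,1]>y[0])&(S[:,1]<y[1])&(S[:,2]>z[0])&(S[:,2]<z[1]);w=S[m]
    if len(w)<5: print(n,'none');return
    r=cv2.minAreaRect((w[:,:2]*1000).astype(np.float32))
    print(n,len(w),'z',np.round(np.percentile(w[:,2],[5,50,95]),4),'c',np.round(r[0],1),np.round(r[1],1),round(r[2],1))
    # robust bounds in rotated frame
    a=np.radians(r[2]);R=np.array([[np.cos(a),np.sin(a)],[-np.sin(a),np.cos(a)]]);q=(w[:,:2])@R.T
    lo=np.percentile(q,1.,axis=0);hi=np.percentile(q,99.,axis=0);print('   rob c',np.round(((lo+hi)/2)@R,4),'size',np.round(hi-lo,4))
for n,S in [('scene',A),('side',B)]:
    reg(n+' foottop',S,(.55,.75),(-.05,.16),(.03,.072))
    reg(n+' pedtop',S,(.6,.85),(-.1,.2),(.088,.12))
    reg(n+' offcut',S,(.47,.55),(.01,.09),(.015,.035))
    reg(n+' wedge',S,(.3,.56),(-.19,-.07),(.006,.04))
    reg(n+' plA',S,(.35,.5),(.3,.42),(.006,.02)) 
    reg(n+' plB',S,(.38,.58),(.19,.29),(.006,.02))
    reg(n+' binrim',S,(.45,.75),(-.3,-.16),(.052,.07))
    reg(n+' bin',S,(.45,.75),(-.3,-.16),(.01,.07))
    f=S[(S[:,0]>.55)&(S[:,0]<.7)&(S[:,1]>-.02)&(S[:,1]<.13)&(S[:,2]>.02)&(S[:,2]<.075)]
    # front edge per y
    for y in np.arange(0,.12,.015):
        g=f[abs(f[:,1]-y)<.006]; 
        if len(g): print('   y',round(y,3),'minx',np.round(np.percentile(g[:,0],2),4),'ztop',np.round(np.median(g[g[:,0]>np.median(g[:,0])][:,2]),4))
E
python3 a.py
```

```text
scene foottop 1518 z [0.0397 0.0464 0.0664] c [657.7  56.7] [111.8 147.9] 87.7
   rob c [0.6497 0.0573] size [0.1092 0.1267]
scene pedtop 870 z [0.0886 0.0995 0.1179] c [768.6  50.2] [162.7 299.3] 0.0
   rob c [0.7698 0.0501] size [0.16   0.2904]
scene offcut 140 z [0.0181 0.0253 0.0302] c [509.9  51.1] [30.1 33.8] 79.8
   rob c [0.5098 0.051 ] size [0.0297 0.0333]
scene wedge 144 z [0.0063 0.0106 0.0169] c [ 505.1 -110.7] [92.2 77.6] 49.8
   rob c [ 0.5053 -0.1178] size [0.0798 0.0671]
scene plA 740 z [0.0067 0.0099 0.0135] c [426.3 357.4] [134.5  99.4] 8.9
   rob c [0.427  0.3466] size [0.1255 0.068 ]
scene plB 651 z [0.0066 0.01   0.0142] c [481.1 224.3] [170.2  95.4] 17.2
   rob c [0.479 0.24 ] size [0.1284 0.0575]
scene binrim 199 z [0.0524 0.0573 0.0608] c [ 618.6 -223.8] [116.8  71.7] 1.6
   rob c [ 0.6155 -0.2234] size [0.1081 0.0707]
scene bin 1065 z [0.011  0.0294 0.0585] c [ 654.8 -230.2] [188.5 139.1] 0.8
   rob c [ 0.6498 -0.2405] size [0.1736 0.1115]
   y 0.0 minx 0.5923 ztop 0.0473
   y 0.015 minx 0.586 ztop 0.049
   y 0.03 minx 0.5858 ztop 0.0477
   y 0.045 minx 0.586
[... 695 characters left out ...]
.3 129.9] 80.2
   rob c [0.4304 0.3445] size [0.0418 0.1273]
side plB 553 z [0.007  0.0102 0.0134] c [466.6 237.9] [168.8  43.3] 6.2
   rob c [0.4813 0.2392] size [0.1282 0.0417]
side binrim 290 z [0.0533 0.0578 0.0608] c [ 622.4 -224.8] [117.5  69.4] 1.4
   rob c [ 0.62   -0.2255] size [0.1116 0.0678]
side bin 1059 z [0.0107 0.0275 0.0593] c [ 656.4 -230. ] [185.4 139.5] 0.2
   rob c [ 0.6426 -0.2347] size [0.1557 0.1276]
   y 0.0 minx 0.5911 ztop 0.0459
   y 0.015 minx 0.5887 ztop 0.0481
   y 0.03 minx 0.5894 ztop 0.0477
   y 0.045 minx 0.5895 ztop 0.0477
   y 0.06 minx 0.5905 ztop 0.0473
   y 0.075 minx 0.5904 ztop 0.0469
   y 0.09 minx 0.5912 ztop 0.048
   y 0.105 minx 0.5913 ztop 0.0471
```

The offcut is at side px (275,230), the plates at (208,160) and (237,181), the wedge at (256–311,300), the bin at (366,300) and the foot at (315,208). The foot top is at about 47.5 mm, so the gap is about 33.5 mm and two plates are the safe choice.

```bash
python3 - <<'E'
from h import *
c=snap('side');W=pts(c)
r=robot.outline_of('wedge','side')[0];m=r['pixels'];w=W[m];w=w[~np.isnan(w[:,0])]
w=w[(w[:,2]>.002)]
rc=cv2.minAreaRect((w[:,:2]*1000).astype(np.float32));print('wedge',rc)
vx,vy,x0,y0=cv2.fitLine(w[:,:2].astype(np.float32),cv2.DIST_L2,0,.01,.01).ravel();a=np.degrees(np.arctan2(vy,vx));print('ang',a)
d=np.array([vx,vy]);s=(w[:,:2]-[x0,y0])@d
for k in np.linspace(s.min(),s.max(),9): 
    g=w[abs(s-k)<.006]; print(np.round(k,3),np.round(np.median(g,0),4),np.round(np.ptp((g[:,:2]-[x0,y0])@[-vy,vx]),3))
t=robot.tip_of('wedge_nose','side')[0];u,v=map(int,np.round(t['xy']));print('nose',W[v-2:v+3,u-2:u+3].reshape(-1,3).mean(0))
S=W.reshape(-1,3)
print('bin prof')
for x in np.arange(.52,.74,.012):
    g=S[(abs(S[:,0]-x)<.005)&(S[:,1]>-.265)&(S[:,1]<-.185)&(S[:,2]>.003)]
    if len(g): print(np.round(x,3),len(g),np.round(np.percentile(g[:,2],[5,50,95]),3), np.round([g[:,1].min(),g[:,1].max()],3))
E
```

```text
wedge ((641.3072509765625, 55.2829704284668), (111.55497741699219, 105.5943374633789), 89.10479736328125)
ang -79.41695
-0.066 [0.601  0.107  0.0467] 0.026
-0.05 [0.6299 0.1002 0.0461] 0.094
-0.034 [0.6416 0.0867 0.0466] 0.103
-0.019 [0.6419 0.0707 0.0467] 0.104
-0.003 [0.6381 0.0534 0.047 ] 0.103
0.013 [0.6398 0.0377 0.0472] 0.104
0.029 [0.6387 0.0212 0.0469] 0.103
0.045 [0.6474 0.0067 0.0462] 0.099
0.061 [0.6831 0.0008 0.0408] 0.025
nose [ 0.52381755 -0.15820804  0.0033469 ]
bin prof
0.52 14 [0.003 0.004 0.005] [-0.251 -0.187]
0.532 7 [0.003 0.003 0.005] [-0.263 -0.196]
0.544 16 [0.003 0.004 0.005] [-0.252 -0.186]
0.556 9 [0.003 0.004 0.006] [-0.258 -0.189]
0.568 199 [0.004 0.055 0.06 ] [-0.261 -0.186]
0.58 32 [0.007 0.054 0.06 ] [-0.26  -0.193]
0.592 73 [0.003 0.016 0.058] [-0.26  -0.192]
0.604 77 [0.003 0.011 0.059] [-0.26  -0.191]
0.616 73 [0.003 0.01  0.059] [-0.265 -0.192]
0.628 69 [0.003 0.008 0.059] [-0.263 -0.192]
0.64 81 [0.003 0.01  0.059] [-0.264 -0.192]
0.652 121 [0.005 0.011 0.058] [-0.263 -0.191]
0.664 106 [0.004 0.011 0.058] [-0.258 -0.19 ]
0.676 78 [0.004 0.01  0.055] [-0.263 -0.192]
0.688 58 [0.003 0.006 0.045] [-0.256 -0.193]
0.7 65 [0.003 0.006 0.033] [-0.259 -0.192]
0.712 702 [0.018 0.305 0.329] [-0.265 -0.185]
0.724 218 [0.03  0.328 0.33 ] [-0.265 -0.185]
0.736 1119 [0.327 0.361 0.401] [-0.265 -0.185]
```

Request:
{"op": "send_rows", "data": {
  "deltas": [
    {"rz": 0.12, "tx": 4, "tz": -0.5},
    {"rz": 0.24, "tx": 8, "tz": -0.5},
    {"rz": 0.36, "tx": 10, "ty": -3, "tz": -0.5},
    {"rz": 0.48, "tx": 13, "ty": -6, "tz": -0.5},
    {"rz": 0.5, "tx": 16, "ty": -9, "tz": -0.5}
  ]
}}

```text
schema error: expected keys tx, ty, tz, rx, ry, rz
```

```bash
python3 - <<'E'
from h import *
for n in ['scene','side']:
    S=np.load(n+'W.npy').reshape(-1,3);S=S[~np.isnan(S[:,0])]
    for y in [-.3,-.22,-.1,0.05,.2,.35]:
        g=S[(abs(S[:,1]-y)<.02)&(S[:,0]>.5)&(S[:,0]<1.1)]
        print(n,y,[(round(x,2),round(float(np.percentile(g[abs(g[:,0]-x)<.012][:,2],95)),2)) for x in np.arange(.52,1.0,.03) if (abs(g[:,0]-x)<.012).sum()>3])
S=np.load('sideW.npy').reshape(-1,3)
w=S[(S[:,0]>.37)&(S[:,0]<.54)&(S[:,1]>-.19)&(S[:,1]<-.085)&(S[:,2]>.004)&(S[:,2]<.04)]
w=w[abs(w[:,1]+.126+(w[:,0]-.409)*.27)<.03]
d=np.array([.966,-.259]);s=(w[:,:2]-[.41,-.126])@d;k=(w[:,:2]-[.41,-.126])@[.259,.966]
for a in np.arange(-.05,.14,.012):
    g=abs(s-a)<.006
    if g.sum()>2: print(np.round(a,3),g.sum(),np.round(np.percentile(k[g],[2,50,98]),4),np.round(np.percentile(w[g][:,2],[50,90]),4))
E
```

```text
scene -0.3 [(np.float64(0.58), 0.0), (np.float64(0.61), 0.01), (np.float64(0.64), 0.02), (np.float64(0.67), 0.01), (np.float64(0.7), 0.33), (np.float64(0.73), 0.41), (np.float64(0.76), 0.45), (np.float64(0.79), 0.43), (np.float64(0.82), 0.17), (np.float64(0.85), 0.13)]
scene -0.22 [(np.float64(0.52), 0.0), (np.float64(0.55), 0.06), (np.float64(0.58), 0.06), (np.float64(0.61), 0.01), (np.float64(0.64), 0.01), (np.float64(0.67), 0.02), (np.float64(0.7), 0.33), (np.float64(0.73), 0.4), (np.float64(0.76), 0.48), (np.float64(0.79), 0.01), (np.float64(0.82), 0.17), (np.float64(0.85), 0.13)]
scene -0.1 [(np.float64(0.52), 0.0), (np.float64(0.55), 0.0), (np.float64(0.58), 0.0), (np.float64(0.61), 0.0), (np.float64(0.64), 0.0), (np.float64(0.67), 0.01), (np.float64(0.7), 0.33), (np.float64(0.73), 0.46), (np.float64(0.76), 0.46), (np.float64(0.79), 0.46), (np.float64(0.82), 0.17), (np.float64(0.85), 0.13)]
scene 0.05 [(np.float64(0.52), 0.03), (np.float64(0.55), 0.0), (np.float64(0.58), 0.05), (np.float64(0.61), 0.05), (np.float64(0.64), 0.05), (np.float64(0.67), 0.06), (np.float64(0.7), 0.33)
[... 2636 characters left out ...]
.82), 0.0), (np.float64(0.85), 0.4)]
-0.026 13 [-0.0139 -0.0005  0.0141] [0.0306 0.0329]
-0.014 70 [-0.0133 -0.0006  0.0165] [0.0297 0.033 ]
-0.002 70 [-0.0126 -0.0005  0.016 ] [0.0277 0.0304]
0.01 71 [-0.0203 -0.0013  0.0165] [0.0256 0.0285]
0.022 69 [-0.0126 -0.0002  0.0175] [0.0232 0.0261]
0.034 66 [-0.0114  0.0014  0.0178] [0.0208 0.0242]
0.046 64 [-0.021   0.0018  0.018 ] [0.0184 0.0213]
0.058 61 [-0.0109  0.0027  0.02  ] [0.0163 0.0187]
0.07 63 [-0.0107  0.003   0.0192] [0.0139 0.0167]
0.082 59 [-0.0098  0.0042  0.02  ] [0.0116 0.0142]
0.094 58 [-0.0095  0.0052  0.0202] [0.0094 0.012 ]
0.106 52 [-0.0104  0.005   0.0202] [0.0068 0.0091]
0.118 20 [-0.0199  0.0028  0.0251] [0.0057 0.0083]
```

Request:
{"op": "send_rows", "data": {
  "deltas": [
    {"tx": 4, "ty": 0, "tz": -0.5, "rx": 0, "ry": 0, "rz": 0.12},
    {"tx": 8, "ty": 0, "tz": -0.5, "rx": 0, "ry": 0, "rz": 0.24},
    {"tx": 10, "ty": -3, "tz": -0.5, "rx": 0, "ry": 0, "rz": 0.36},
    {"tx": 13, "ty": -6, "tz": -0.5, "rx": 0, "ry": 0, "rz": 0.48},
    {"tx": 16, "ty": -9, "tz": -0.5, "rx": 0, "ry": 0, "rz": 0.5}
  ]
}}

```text
time: 1.67
position: [0.3205, -0.4574, 0.2274]
tool_rot: [0.996, -0.092, 0.0, -0.0]
ft_force: [0.6, -0.7, -0.1]
grip_width: 0.0867
```

Request:
{"op": "send_rows", "data": {
  "deltas": [
    {"tx": 0.72, "ty": -4, "tz": 0, "rx": 0, "ry": 0, "rz": 0},
    {"tx": 1.44, "ty": -8, "tz": 0, "rx": 0, "ry": 0, "rz": 0},
    {"tx": 2.16, "ty": -12, "tz": 0, "rx": 0, "ry": 0, "rz": 0},
    {"tx": 2.88, "ty": -16, "tz": 0, "rx": 0, "ry": 0, "rz": 0},
    {"tx": 3.6, "ty": -20, "tz": 0, "rx": 0, "ry": 0, "rz": 0}
  ]
}}

```text
time: 2.08
position: [0.3913, -0.2664, 0.2278]
tool_rot: [0.996, -0.09, 0.0, 0.0]
ft_force: [-0.2, -0.5, 1.0]
grip_width: 0.0871
```

Request:
{"op": "send_rows", "data": {
  "deltas": [
    {"tx": 0.72, "ty": -4, "tz": 0, "rx": 0, "ry": 0, "rz": 0},
    {"tx": 1.44, "ty": -8, "tz": 0, "rx": 0, "ry": 0, "rz": 0},
    {"tx": 2.16, "ty": -12, "tz": 0, "rx": 0, "ry": 0, "rz": 0},
    {"tx": 2.88, "ty": -16, "tz": 0, "rx": 0, "ry": 0, "rz": 0},
    {"tx": 3.6, "ty": -20, "tz": 0, "rx": 0, "ry": 0, "rz": 0}
  ]
}}

```text
time: 2.5
position: [0.4625, -0.076, 0.2279]
tool_rot: [0.996, -0.09, 0.0, 0.0]
ft_force: [-0.3, 0.5, -0.8]
grip_width: 0.0869
```

Request:
{"op": "send_rows", "data": {
  "deltas": [
    {"tx": 0.72, "ty": -3.8, "tz": 1, "rx": 0, "ry": 0, "rz": 0},
    {"tx": 1.44, "ty": -7.6, "tz": 2, "rx": 0, "ry": 0, "rz": 0},
    {"tx": 2.16, "ty": -11.2, "tz": 4, "rx": 0, "ry": 0, "rz": 0},
    {"tx": 2.4, "ty": -13.3, "tz": 7, "rx": 0, "ry": 0, "rz": 0},
    {"tx": 2.4, "ty": -13.3, "tz": 11, "rx": 0, "ry": 0, "rz": 0}
  ]
}}

```text
time: 2.92
position: [0.5134, 0.0525, 0.1189]
tool_rot: [0.996, -0.087, 0.005, -0.0]
ft_force: [0.6, -0.8, -0.1]
grip_width: 0.0876
```

```bash
python3 - <<'E'
from h import *
state()
c=snap('wrist','w1.png');W=pts(c);S=W.reshape(-1,3);S=S[~np.isnan(S[:,0])]
g=S[(S[:,0]>.47)&(S[:,0]<.56)&(S[:,1]>.01)&(S[:,1]<.09)&(S[:,2]>.02)&(S[:,2]<.035)]
if len(g)>5: print(len(g),cv2.minAreaRect((g[:,:2]*1000).astype(np.float32)),np.median(g,0))
E
```

```text
t 2.92 p [0.5134 0.0525 0.1189] q [-0.116  0.536  1.808  0.002  0.788  1.628] F [ 0.6 -0.8 -0.1] w 0.0876
[[0.985, -0.173, 0.01], [-0.173, -0.985, 0.0], [0.01, -0.002, -1.0]]
1300 ((513.3929443359375, 50.917564392089844), (29.84657096862793, 34.44998550415039), 79.34159851074219) [0.51438813 0.05100889 0.02509754]
```

View pics/w1.png

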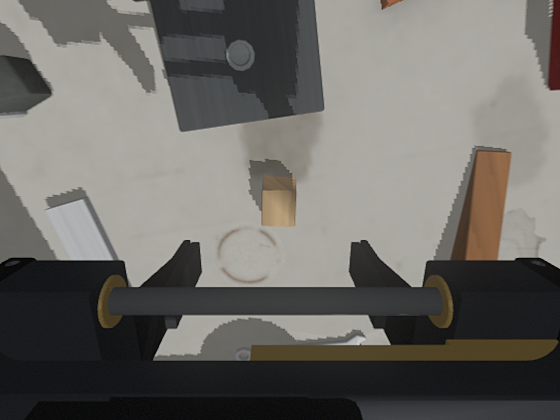

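The wrist view shows the offcut at px (279,200), centred between the fingers. Descending to grip it.

Request:
{"op": "send_rows", "data": {
  "deltas": [
    {"tx": 0, "ty": 0.15, "tz": 4, "rx": 0, "ry": 0, "rz": 0},
    {"tx": 0, "ty": 0.15, "tz": 8, "rx": 0, "ry": 0, "rz": 0},
    {"tx": 0, "ty": 0.15, "tz": 10, "rx": 0, "ry": 0, "rz": 0},
    {"tx": 0, "ty": 0.15, "tz": 10.6, "rx": 0, "ry": 0, "rz": 0},
    {"tx": 0, "ty": 0.15, "tz": 10.6, "rx": 0, "ry": 0, "rz": 0}
  ]
}}

```text
time: 3.38
position: [0.5083, 0.0469, 0.0108]
tool_rot: [0.996, -0.09, -0.002, -0.0]
ft_force: [-0.4, -0.5, -0.0]
grip_width: 0.0868
```

Request:
{"op": "send_rows", "data": {
  "deltas": [
    {"tx": 0, "ty": 0, "tz": 0, "rx": 0, "ry": 0, "rz": 0},
    {"tx": 0, "ty": 0, "tz": 0, "rx": 0, "ry": 0, "rz": 0},
    {"tx": 0, "ty": 0, "tz": 0, "rx": 0, "ry": 0, "rz": 0},
    {"tx": 0, "ty": 0, "tz": 0, "rx": 0, "ry": 0, "rz": 0},
    {"tx": 0, "ty": 0, "tz": 0, "rx": 0, "ry": 0, "rz": 0}
  ],
  "claw": 1,
  "squeeze": 30
}}

```text
time: 3.8
position: [0.5098, 0.0472, 0.0127]
tool_rot: [0.996, -0.089, 0.001, 0.0]
ft_force: [0.1, -0.4, -1.2]
grip_width: 0.0616
```

Request:
{"op": "send_rows", "data": {
  "deltas": [
    {"tx": 0, "ty": 0, "tz": 0, "rx": 0, "ry": 0, "rz": 0},
    {"tx": 0, "ty": 0, "tz": -2, "rx": 0, "ry": 0, "rz": 0},
    {"tx": 0, "ty": 0, "tz": -5, "rx": 0, "ry": 0, "rz": 0},
    {"tx": 0, "ty": 0, "tz": -9, "rx": 0, "ry": 0, "rz": 0},
    {"tx": 0, "ty": 0, "tz": -13, "rx": 0, "ry": 0, "rz": 0}
  ]
}}

```text
time: 4.22
position: [0.5079, 0.0474, 0.1424]
tool_rot: [0.996, -0.09, -0.001, -0.0]
ft_force: [1.2, 0.0, -0.9]
grip_width: 0.0283
```

Request:
{"op": "send_rows", "data": {
  "deltas": [
    {"tx": 0.3, "ty": -0.4, "tz": 2, "rx": 0, "ry": 0, "rz": 0},
    {"tx": 0.3, "ty": -0.4, "tz": 4, "rx": 0, "ry": 0, "rz": 0},
    {"tx": 0.3, "ty": -0.4, "tz": 6, "rx": 0, "ry": 0, "rz": 0},
    {"tx": 0.3, "ty": -0.4, "tz": 7, "rx": 0, "ry": 0, "rz": 0},
    {"tx": 0.3, "ty": -0.4, "tz": 7, "rx": 0, "ry": 0, "rz": 0}
  ],
  "claw": 6
}}

```text
time: 4.63
position: [0.5109, 0.0509, 0.0698]
tool_rot: [0.996, -0.089, -0.002, -0.0]
ft_force: [-0.6, 0.1, 1.2]
grip_width: 0.0536
```

```bash
python3 - <<'E'
from h import *
state()
c=snap('wrist','w2.png');W=pts(c);S=W.reshape(-1,3);S=S[~np.isnan(S[:,0])]
g=S[(S[:,0]>.47)&(S[:,0]<.56)&(S[:,1]>.01)&(S[:,1]<.09)&(S[:,2]>.02)&(S[:,2]<.035)]
if len(g)>5: print(len(g),cv2.minAreaRect((g[:,:2]*1000).astype(np.float32)),np.median(g,0))
E
```

```text
t 4.63 p [0.5109 0.0509 0.0698] q [-0.119  0.625  1.833  0.     0.688  1.631] F [-0.6  0.1  1.2] w 0.0536
[[0.984, -0.178, -0.005], [-0.178, -0.984, 0.001], [-0.005, 0.0, -1.0]]
1909 ((513.3753051757812, 50.95669174194336), (29.981647491455078, 34.45958709716797), 78.39740753173828) [0.51474687 0.05088027 0.02510105]
```

View pics/w2.png

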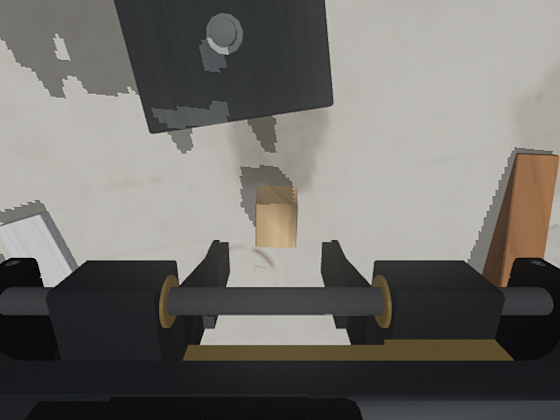

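The first grasp closed too late and missed; the offcut has not moved (px 276,217). Retrying with a longer close.

Request:
{"op": "send_rows", "data": {
  "deltas": [
    {"tx": 0.3, "ty": 0, "tz": 3, "rx": 0, "ry": 0, "rz": 0},
    {"tx": 0.3, "ty": 0, "tz": 5, "rx": 0, "ry": 0, "rz": 0},
    {"tx": 0.3, "ty": 0, "tz": 5.9, "rx": 0, "ry": 0, "rz": 0},
    {"tx": 0.3, "ty": 0, "tz": 5.9, "rx": 0, "ry": 0, "rz": 0}
  ]
}}

```text
time: 5.02
position: [0.5147, 0.0502, 0.0114]
tool_rot: [0.996, -0.09, -0.002, -0.0]
ft_force: [-0.4, 0.4, 0.7]
grip_width: 0.0599
```

Request:
{"op": "send_rows", "data": {
  "deltas": [
    {"tx": 0, "ty": 0, "tz": 0, "rx": 0, "ry": 0, "rz": 0},
    {"tx": 0, "ty": 0, "tz": 0, "rx": 0, "ry": 0, "rz": 0},
    {"tx": 0, "ty": 0, "tz": 0, "rx": 0, "ry": 0, "rz": 0},
    {"tx": 0, "ty": 0, "tz": 0, "rx": 0, "ry": 0, "rz": 0},
    {"tx": 0, "ty": 0, "tz": 0, "rx": 0, "ry": 0, "rz": 0}
  ],
  "claw": 1,
  "squeeze": 30
}}

```text
time: 5.43
position: [0.5162, 0.0501, 0.0134]
tool_rot: [0.996, -0.089, 0.001, 0.0]
ft_force: [-0.0, -0.6, 0.5]
grip_width: 0.0344
```

Request:
{"op": "send_rows", "data": {
  "deltas": [
    {"tx": 0, "ty": 0, "tz": 0, "rx": 0, "ry": 0, "rz": 0},
    {"tx": 0, "ty": 0, "tz": 0, "rx": 0, "ry": 0, "rz": 0},
    {"tx": 0, "ty": 0, "tz": 0, "rx": 0, "ry": 0, "rz": 0},
    {"tx": 0, "ty": 0, "tz": 0, "rx": 0, "ry": 0, "rz": 0},
    {"tx": 0, "ty": 0, "tz": 0, "rx": 0, "ry": 0, "rz": 0}
  ]
}}

```text
time: 5.85
position: [0.5161, 0.0501, 0.0132]
tool_rot: [0.996, -0.089, 0.001, 0.0]
ft_force: [-0.8, -0.2, 5.4]
grip_width: 0.0297
```

Request:
{"op": "send_rows", "data": {
  "deltas": [
    {"tx": 0, "ty": 0, "tz": -2, "rx": 0, "ry": 0, "rz": 0},
    {"tx": 0, "ty": 0, "tz": -5, "rx": 0, "ry": 0, "rz": 0},
    {"tx": 0, "ty": 0, "tz": -9, "rx": 0, "ry": 0, "rz": 0},
    {"tx": 0, "ty": 0, "tz": -12, "rx": 0, "ry": 0, "rz": 0},
    {"tx": 0, "ty": 0, "tz": -12, "rx": 0, "ry": 0, "rz": 0}
  ]
}}

```text
time: 6.27
position: [0.5196, 0.0499, 0.1379]
tool_rot: [0.996, -0.089, 0.006, 0.0]
ft_force: [0.3, -0.5, 0.5]
grip_width: 0.0297
```

Request:
{"op": "send_rows", "data": {
  "deltas": [
    {"tx": 2, "ty": 3.6, "tz": 0, "rx": 0, "ry": 0, "rz": -0.09},
    {"tx": 4, "ty": 7.2, "tz": 0, "rx": 0, "ry": 0, "rz": -0.18},
    {"tx": 6, "ty": 10.8, "tz": 0, "rx": 0, "ry": 0, "rz": -0.18},
    {"tx": 8, "ty": 14.4, "tz": 0, "rx": 0, "ry": 0, "rz": -0.18},
    {"tx": 10, "ty": 18, "tz": 0, "rx": 0, "ry": 0, "rz": -0.18}
  ]
}}

```text
time: 6.68
position: [0.5817, -0.1463, 0.1317]
tool_rot: [1.0, 0.0, -0.001, -0.0]
ft_force: [0.5, 0.2, -0.4]
grip_width: 0.0294
```

Request:
{"op": "send_rows", "data": {
  "deltas": [
    {"tx": 1.4, "ty": 3.5, "tz": 0, "rx": 0, "ry": 0, "rz": 0},
    {"tx": 2.8, "ty": 7, "tz": 0, "rx": 0, "ry": 0, "rz": 0},
    {"tx": 2.8, "ty": 8.1, "tz": 0, "rx": 0, "ry": 0, "rz": 0},
    {"tx": 2.8, "ty": 8.1, "tz": 2, "rx": 0, "ry": 0, "rz": 0},
    {"tx": 2.8, "ty": 8.1, "tz": 2, "rx": 0, "ry": 0, "rz": 0}
  ]
}}

```text
time: 7.1
position: [0.6073, -0.2255, 0.1086]
tool_rot: [1.0, -0.001, -0.003, -0.002]
ft_force: [-0.8, 0.6, -0.4]
grip_width: 0.0299
```

```bash
python3 - <<'E'
from h import *
state()
c=snap('wrist','w3.png')
E
```

```text
t 7.1 p [ 0.6073 -0.2255  0.1086] q [-0.528  0.696  1.46   0.     0.994  1.044] F [-0.8  0.6 -0.4] w 0.0299
[[1.0, -0.001, -0.006], [-0.001, -1.0, 0.004], [-0.006, -0.004, -1.0]]
```

View pics/w3.png

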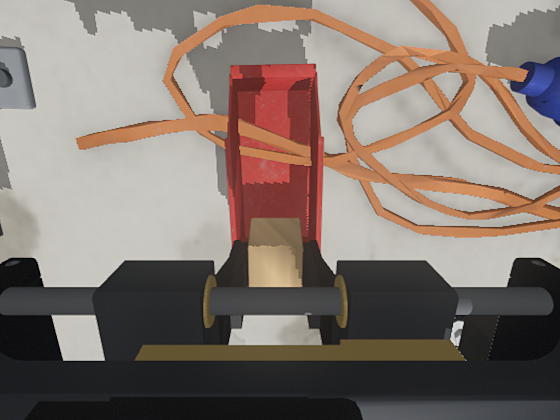

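The offcut hangs centred over the bin (px 275,255). Lowering and releasing.

Request:
{"op": "send_rows", "data": {
  "deltas": [
    {"tx": 0.8, "ty": 0, "tz": 2, "rx": 0, "ry": 0, "rz": 0},
    {"tx": 0.8, "ty": 0, "tz": 4, "rx": 0, "ry": 0, "rz": 0},
    {"tx": 0.8, "ty": 0, "tz": 4.6, "rx": 0, "ry": 0, "rz": 0},
    {"tx": 0.8, "ty": 0, "tz": 4.6, "rx": 0, "ry": 0, "rz": 0},
    {"tx": 0.8, "ty": 0, "tz": 4.6, "rx": 0, "ry": 0, "rz": 0}
  ]
}}

```text
time: 7.57
position: [0.6178, -0.2248, 0.0667]
tool_rot: [1.0, 0.001, -0.0, -0.0]
ft_force: [0.6, 0.1, -0.2]
grip_width: 0.0296
```

Request:
{"op": "send_rows", "data": {
  "deltas": [
    {"tx": 0, "ty": 0, "tz": 0, "rx": 0, "ry": 0, "rz": 0},
    {"tx": 0, "ty": 0, "tz": 0, "rx": 0, "ry": 0, "rz": 0},
    {"tx": 0, "ty": 0, "tz": 0, "rx": 0, "ry": 0, "rz": 0},
    {"tx": 0, "ty": 0, "tz": 0, "rx": 0, "ry": 0, "rz": 0},
    {"tx": 0, "ty": 0, "tz": 0, "rx": 0, "ry": 0, "rz": 0}
  ],
  "claw": 6
}}

```text
time: 7.98
position: [0.6183, -0.2259, 0.0672]
tool_rot: [1.0, 0.0, 0.0, 0.0]
ft_force: [0.6, -0.6, 0.5]
grip_width: 0.055
```

Request:
{"op": "send_rows", "data": {
  "deltas": [
    {"tx": 0, "ty": 0, "tz": -3, "rx": 0, "ry": 0, "rz": 0},
    {"tx": 0, "ty": 0, "tz": -7, "rx": 0, "ry": 0, "rz": 0},
    {"tx": -2, "ty": 0, "tz": -9, "rx": 0, "ry": 0, "rz": 0},
    {"tx": -5, "ty": 0, "tz": -10, "rx": 0, "ry": 0, "rz": 0},
    {"tx": -6, "ty": 0, "tz": -10, "rx": 0, "ry": 0, "rz": 0}
  ]
}}

```text
time: 8.4
position: [0.5563, -0.226, 0.1695]
tool_rot: [1.0, 0.0, 0.001, 0.001]
ft_force: [-0.5, -0.0, -0.0]
grip_width: 0.0598
```

```bash
python3 - <<'E'
from h import *
state()
c=snap('wrist','w4.png');W=pts(c);S=W.reshape(-1,3);S=S[~np.isnan(S[:,0])]
for r in robot.outline_of('offcut','wrist')[:3]: print(r['p'],r['xy'],np.nanmedian(W[r['pixels']],0))
def reg(n,x,y,z):
    w=S[(S[:,0]>x[0])&(S[:,0]<x[1])&(S[:,1]>y[0])&(S[:,1]<y[1])&(S[:,2]>z[0])&(S[:,2]<z[1])]
    if len(w)>10: print(n,len(w),cv2.minAreaRect((w[:,:2]*1000).astype(np.float32)),np.median(w,0))
reg('wedge',(.35,.55),(-.185,-.08),(.004,.04))
reg('bin',(.5,.75),(-.28,-.17),(.05,.065))
E
```

```text
t 8.4 p [ 0.5563 -0.226   0.1695] q [-5.710e-01  5.570e-01  1.550e+00 -1.000e-03  1.032e+00  9.990e-01] F [-0.5 -0.  -0. ] w 0.0598
[[1.0, 0.001, 0.001], [0.001, -1.0, -0.002], [0.001, 0.002, -1.0]]
0.62 [270.2, 130.0] [ 0.62027396 -0.22444964  0.02695944]
wedge 1053 ((490.2772521972656, -140.34109497070312), (30.11715316772461, 74.02863311767578), 77.07350158691406) [ 0.50132825 -0.13797684  0.00851263]
bin 2176 ((623.4816284179688, -224.31576538085938), (118.55119323730469, 68.24833679199219), 1.0205425024032593) [ 0.59796281 -0.22627506  0.0566893 ]
```

View pics/w4.png

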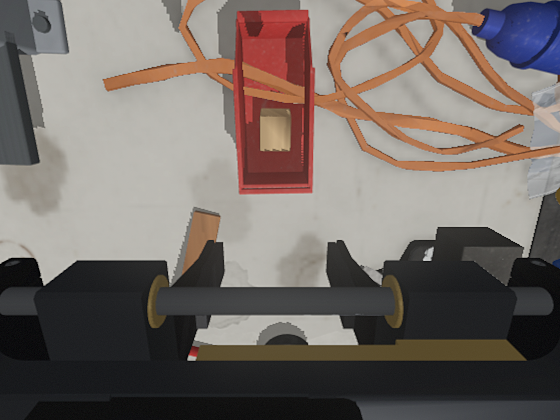

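The offcut lies in the bin at px (275,130). Next is the nearer plate (plate_b).

Request:
{"op": "send_rows", "data": {
  "deltas": [
    {"tx": -0.8, "ty": -4, "tz": 0, "rx": 0, "ry": 0, "rz": 0},
    {"tx": -1.6, "ty": -8, "tz": 0, "rx": 0, "ry": 0, "rz": 0},
    {"tx": -2.4, "ty": -12, "tz": 0, "rx": 0, "ry": 0, "rz": 0},
    {"tx": -3.2, "ty": -16, "tz": 0, "rx": 0, "ry": 0, "rz": 0},
    {"tx": -4, "ty": -20, "tz": 0, "rx": 0, "ry": 0, "rz": 0}
  ]
}}

```text
time: 8.92
position: [0.5183, -0.0241, 0.1654]
tool_rot: [1.0, -0.0, -0.0, -0.0]
ft_force: [1.2, 0.1, 0.6]
grip_width: 0.0603
```

Request:
{"op": "send_rows", "data": {
  "deltas": [
    {"tx": -0.8, "ty": -4, "tz": 0, "rx": 0, "ry": 0, "rz": 0},
    {"tx": -1.6, "ty": -8, "tz": 0, "rx": 0, "ry": 0, "rz": 0},
    {"tx": -2.4, "ty": -12, "tz": 0, "rx": 0, "ry": 0, "rz": 0},
    {"tx": -3.2, "ty": -16, "tz": 0, "rx": 0, "ry": 0, "rz": 0},
    {"tx": -4, "ty": -20, "tz": 0, "rx": 0, "ry": 0, "rz": 0}
  ]
}}

```text
time: 9.33
position: [0.478, 0.1766, 0.1655]
tool_rot: [1.0, 0.0, -0.0, -0.0]
ft_force: [0.7, 0.0, 0.2]
grip_width: 0.0601
```

Request:
{"op": "send_rows", "data": {
  "deltas": [
    {"tx": -1, "ty": -3.5, "tz": 1, "rx": 0, "ry": 0, "rz": -0.105},
    {"tx": -2, "ty": -6.3, "tz": 3, "rx": 0, "ry": 0, "rz": -0.105},
    {"tx": -2, "ty": -6.3, "tz": 5, "rx": 0, "ry": 0, "rz": -0.105},
    {"tx": -2, "ty": -6.3, "tz": 5, "rx": 0, "ry": 0, "rz": -0.105},
    {"tx": -2, "ty": -6.3, "tz": 5, "rx": 0, "ry": 0, "rz": -0.105}
  ]
}}

```text
time: 9.75
position: [0.4573, 0.2376, 0.115]
tool_rot: [0.999, 0.053, -0.002, 0.0]
ft_force: [-0.3, -0.7, -0.3]
grip_width: 0.06
```

```bash
python3 - <<'E'
from h import *
state()
c=snap('wrist','w5.png');W=pts(c);S=W.reshape(-1,3);S=S[~np.isnan(S[:,0])]
def reg(n,x,y,z):
    w=S[(S[:,0]>x[0])&(S[:,0]<x[1])&(S[:,1]>y[0])&(S[:,1]<y[1])&(S[:,2]>z[0])&(S[:,2]<z[1])]
    if len(w)>10: print(n,len(w),cv2.minAreaRect((w[:,:2]*1000).astype(np.float32)),np.median(w,0))
reg('plB',(.4,.58),(.18,.3),(.007,.013))
reg('foot',(.55,.68),(-.05,.16),(.04,.055))
reg('plA',(.35,.5),(.3,.42),(.007,.013))
E
```

```text
t 9.75 p [0.4573 0.2376 0.115 ] q [0.262 0.546 1.803 0.    0.796 1.726] F [-0.3 -0.7 -0.3] w 0.06
[[0.994, 0.107, -0.003], [0.107, -0.994, -0.001], [-0.003, 0.0, -1.0]]
plB 6538 ((482.0426940917969, 241.4668731689453), (129.97732543945312, 40.07310485839844), 6.1273088455200195) [0.48945443 0.24201975 0.00921611]
foot 4619 ((608.3407592773438, 83.403076171875), (61.30021667480469, 36.40135192871094), 88.54874420166016) [0.60629626 0.0886153  0.04541864]
plA 5055 ((435.24365234375, 345.7788391113281), (40.506900787353516, 121.66372680664062), 81.33139038085938) [0.44534586 0.34453845 0.00909369]
```

View pics/w5.png

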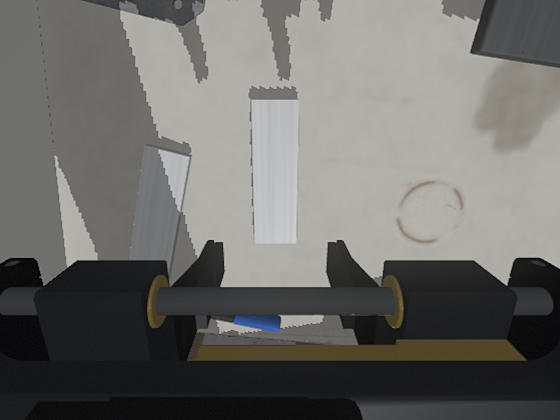

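Plate_b is at px (275,170), aligned between the fingers. Descending.

Request:
{"op": "send_rows", "data": {
  "deltas": [
    {"tx": 0, "ty": -0.15, "tz": 4, "rx": 0, "ry": 0, "rz": 0},
    {"tx": 0, "ty": -0.15, "tz": 8, "rx": 0, "ry": 0, "rz": 0},
    {"tx": 0, "ty": -0.15, "tz": 10.5, "rx": 0, "ry": 0, "rz": 0},
    {"tx": 0, "ty": -0.15, "tz": 11.3, "rx": 0, "ry": 0, "rz": 0},
    {"tx": 0, "ty": -0.15, "tz": 11.3, "rx": 0, "ry": 0, "rz": 0}
  ]
}}

```text
time: 10.22
position: [0.4579, 0.2376, 0.0024]
tool_rot: [0.999, 0.052, -0.001, 0.0]
ft_force: [-0.1, 0.3, 0.4]
grip_width: 0.06
```

Request:
{"op": "send_rows", "data": {
  "deltas": [
    {"tx": 0, "ty": 0, "tz": 0, "rx": 0, "ry": 0, "rz": 0},
    {"tx": 0, "ty": 0, "tz": 0, "rx": 0, "ry": 0, "rz": 0},
    {"tx": 0, "ty": 0, "tz": 0, "rx": 0, "ry": 0, "rz": 0},
    {"tx": 0, "ty": 0, "tz": 0, "rx": 0, "ry": 0, "rz": 0},
    {"tx": 0, "ty": 0, "tz": 0, "rx": 0, "ry": 0, "rz": 0}
  ],
  "claw": 2.5,
  "squeeze": 50
}}

```text
time: 10.63
position: [0.4586, 0.2388, 0.0051]
tool_rot: [0.999, 0.053, 0.002, -0.0]
ft_force: [0.2, -1.6, 6.9]
grip_width: 0.0387
```

Request:
{"op": "send_rows", "data": {
  "deltas": [
    {"tx": 0, "ty": 0, "tz": 0, "rx": 0, "ry": 0, "rz": 0},
    {"tx": 0, "ty": 0, "tz": 0, "rx": 0, "ry": 0, "rz": 0},
    {"tx": 0, "ty": 0, "tz": 0, "rx": 0, "ry": 0, "rz": 0},
    {"tx": 0, "ty": 0, "tz": 0, "rx": 0, "ry": 0, "rz": 0}
  ]
}}

```text
time: 10.97
position: [0.4586, 0.2388, 0.0051]
tool_rot: [0.999, 0.053, 0.001, -0.0]
ft_force: [0.1, -1.1, 6.5]
grip_width: 0.0393
```

Request:
{"op": "send_rows", "data": {
  "deltas": [
    {"tx": 0, "ty": 0, "tz": -2, "rx": 0, "ry": 0, "rz": 0},
    {"tx": 0, "ty": 1.5, "tz": -4, "rx": 0, "ry": 0, "rz": 0},
    {"tx": 0.1, "ty": 5.5, "tz": -4, "rx": 0, "ry": 0, "rz": 0},
    {"tx": 0.1, "ty": 9.5, "tz": -4, "rx": 0, "ry": 0, "rz": 0.05},
    {"tx": 0.1, "ty": 13.5, "tz": -4, "rx": 0, "ry": 0, "rz": 0.135}
  ]
}}

```text
time: 11.38
position: [0.4731, 0.1038, 0.0444]
tool_rot: [1.0, -0.015, 0.001, -0.0]
ft_force: [0.2, -0.4, -1.6]
grip_width: 0.0388
```

Request:
{"op": "send_rows", "data": {
  "deltas": [
    {"tx": 0, "ty": 2.5, "tz": 0, "rx": 0, "ry": 0, "rz": 0},
    {"tx": 0, "ty": 4.5, "tz": 0, "rx": 0, "ry": 0, "rz": 0},
    {"tx": 0, "ty": 4.5, "tz": 2, "rx": 0, "ry": 0, "rz": 0},
    {"tx": 0, "ty": 4.5, "tz": 3, "rx": 0, "ry": 0, "rz": 0},
    {"tx": 0, "ty": 4.5, "tz": 3, "rx": 0, "ry": 0, "rz": 0}
  ]
}}

```text
time: 11.8
position: [0.47, 0.0595, 0.0121]
tool_rot: [1.0, -0.015, -0.002, -0.0]
ft_force: [-0.3, -0.7, -2.2]
grip_width: 0.0388
```

```bash
cat > look.py <<'E'
import sys
from h import *
state()
fn=sys.argv[1]
c=snap('wrist',fn+'.png');W=pts(c);S=W.reshape(-1,3);S=S[~np.isnan(S[:,0])]
m=(S[:,0]>.56)&(S[:,0]<.68)&(S[:,1]>-.03)&(S[:,1]<.14)&(S[:,2]>.04)&(S[:,2]<.055);w=S[m]
if len(w)>50:
    r=cv2.minAreaRect((w[:,:2]*1000).astype(np.float32));print('foot',len(w),r,np.median(w[:,2]),'yrange',np.percentile(w[:,1],[.5,99.5]))
    for y in np.arange(.01,.12,.02):
        g=w[abs(w[:,1]-y)<.004]
        if len(g)>5: print('  y',round(y,3),'front',np.round(np.percentile(g[:,0],1),4))
for a in sys.argv[2:]:
    x0,x1,y0,y1,z0,z1=map(float,a.split(','))
    w=S[(S[:,0]>x0)&(S[:,0]<x1)&(S[:,1]>y0)&(S[:,1]<y1)&(S[:,2]>z0)&(S[:,2]<z1)]
    if len(w)>10: 
        r=cv2.minAreaRect((w[:,:2]*1000).astype(np.float32));print(a,len(w),[np.round(q,1) for q in r],np.round(np.median(w,0),4),'zpct',np.round(np.percentile(w[:,2],[5,95]),4))
        print('   box',np.round(cv2.boxPoints(r)).tolist())
E
python3 look.py w6 0.46,0.6,0.02,0.1,0.006,0.03
```

```text
t 11.8 p [0.47   0.0595 0.0121] q [-0.111  0.715  1.955  0.     0.476  1.49 ] F [-0.3 -0.7 -2.2] w 0.0388
[[1.0, -0.03, -0.004], [-0.03, -1.0, 0.001], [-0.004, -0.0, -1.0]]
foot 2465 ((590.4381713867188, 58.18401336669922), (109.43780517578125, 2.3604369163513184), 88.26284790039062) 0.04390085005482758 yrange [0.00525634 0.11154926]
  y 0.01 front 0.588
  y 0.03 front 0.5887
  y 0.05 front 0.5892
  y 0.07 front 0.5898
  y 0.09 front 0.5905
  y 0.11 front 0.5911
0.46,0.6,0.02,0.1,0.006,0.03 14189 [array([509. ,  59.5]), array([56.9, 98.7]), np.float64(88.3)] [0.5133 0.0592 0.0157] zpct [0.0144 0.0172]
   box [[459.0, 32.0], [557.0, 30.0], [559.0, 87.0], [461.0, 89.0]]
```

View pics/w6.png

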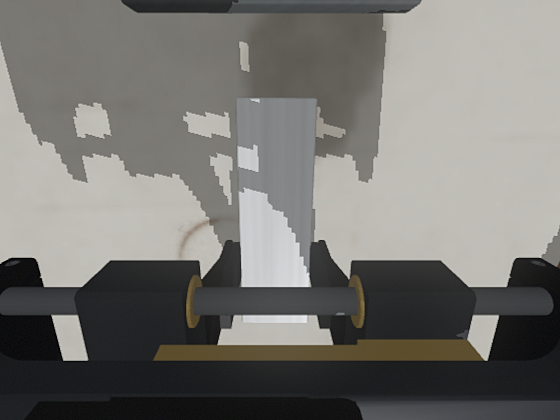

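Request:
{"op": "send_rows", "data": {
  "deltas": [
    {"tx": 0, "ty": 0, "tz": 0.5, "rx": 0, "ry": 0, "rz": 0},
    {"tx": 2, "ty": 0, "tz": 0.5, "rx": 0, "ry": 0, "rz": 0},
    {"tx": 4.5, "ty": 0, "tz": 0.5, "rx": 0, "ry": 0, "rz": 0},
    {"tx": 7, "ty": 0, "tz": 0.5, "rx": 0, "ry": 0, "rz": 0},
    {"tx": 9, "ty": 0, "tz": 0.5, "rx": 0, "ry": 0, "rz": 0}
  ]
}}

```text
time: 12.27
position: [0.5639, 0.0578, 0.0092]
tool_rot: [1.0, -0.014, 0.001, 0.0]
ft_force: [1.3, 0.5, -1.4]
grip_width: 0.0389
```

Request:
{"op": "send_rows", "data": {
  "deltas": [
    {"tx": 0.3, "ty": 0, "tz": 0, "rx": 0, "ry": 0, "rz": 0},
    {"tx": 0.3, "ty": 0, "tz": 0, "rx": 0, "ry": 0, "rz": 0},
    {"tx": 0.3, "ty": 0, "tz": 0.2, "rx": 0, "ry": 0, "rz": 0},
    {"tx": 0.3, "ty": 0, "tz": 0.3, "rx": 0, "ry": 0, "rz": 0},
    {"tx": 0.3, "ty": 0, "tz": 0.3, "rx": 0, "ry": 0, "rz": 0}
  ]
}}

```text
time: 12.68
position: [0.5622, 0.0573, 0.0052]
tool_rot: [1.0, -0.014, -0.002, -0.0]
ft_force: [0.0, 1.1, -1.3]
grip_width: 0.0388
```

```bash
python3 look.py w7 0.46,0.585,0.02,0.1,0.004,0.03
```

```text
t 12.68 p [0.5622 0.0573 0.0052] q [-0.096  0.778  1.724  0.     0.643  1.503] F [ 0.   1.1 -1.3] w 0.0388
[[1.0, -0.029, -0.003], [-0.029, -1.0, 0.0], [-0.003, -0.0, -1.0]]
foot 68511 ((620.3848876953125, 57.19850158691406), (110.21633911132812, 121.79180908203125), 88.50701904296875) 0.045294116504723786 yrange [0.00303469 0.11080726]
  y 0.01 front 0.5905
  y 0.03 front 0.5729
  y 0.05 front 0.5916
  y 0.07 front 0.5922
  y 0.09 front 0.5747
  y 0.11 front 0.5934
0.46,0.585,0.02,0.1,0.004,0.03 4426 [array([547.4,  59. ]), array([57.9, 54.5]), np.float64(88.2)] [0.5618 0.0586 0.0095] zpct [0.0084 0.0265]
   box [[519.0, 31.0], [574.0, 29.0], [576.0, 87.0], [521.0, 89.0]]
```

View pics/w7.png

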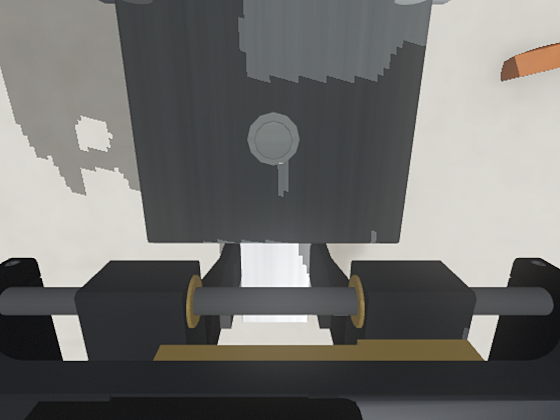

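Plate_b is about half under the foot: its visible tail ends at row 322 and the foot edge is at row 242. Releasing it and going for plate_a.

Request:
{"op": "send_rows", "data": {
  "deltas": [
    {"tx": 0, "ty": 0, "tz": 0, "rx": 0, "ry": 0, "rz": 0},
    {"tx": 0, "ty": 0, "tz": 0, "rx": 0, "ry": 0, "rz": 0},
    {"tx": 0, "ty": 0, "tz": 0, "rx": 0, "ry": 0, "rz": 0},
    {"tx": 0, "ty": 0, "tz": 0, "rx": 0, "ry": 0, "rz": 0},
    {"tx": 0, "ty": 0, "tz": 0, "rx": 0, "ry": 0, "rz": 0}
  ],
  "claw": 6
}}

```text
time: 13.15
position: [0.5646, 0.0567, 0.0057]
tool_rot: [1.0, -0.015, 0.0, 0.0]
ft_force: [-0.6, -0.2, -0.2]
grip_width: 0.0582
```

Request:
{"op": "send_rows", "data": {
  "deltas": [
    {"tx": 0, "ty": 0, "tz": 0, "rx": 0, "ry": 0, "rz": 0},
    {"tx": 0, "ty": 0, "tz": -3, "rx": 0, "ry": 0, "rz": 0},
    {"tx": 0, "ty": 0, "tz": -7, "rx": 0, "ry": 0, "rz": 0},
    {"tx": -2, "ty": -3, "tz": -9, "rx": 0, "ry": 0, "rz": 0},
    {"tx": -4, "ty": -6, "tz": -11, "rx": 0, "ry": 0, "rz": 0}
  ]
}}

```text
time: 13.57
position: [0.5282, 0.1172, 0.1175]
tool_rot: [1.0, -0.017, 0.002, -0.0]
ft_force: [0.0, 1.0, 0.0]
grip_width: 0.0601
```

Request:
{"op": "send_rows", "data": {
  "deltas": [
    {"tx": -2, "ty": -3.5, "tz": 0, "rx": 0, "ry": 0, "rz": 0},
    {"tx": -4, "ty": -7, "tz": 0, "rx": 0, "ry": 0, "rz": 0},
    {"tx": -6, "ty": -10.5, "tz": 0, "rx": 0, "ry": 0, "rz": 0},
    {"tx": -8, "ty": -14, "tz": 0, "rx": 0, "ry": 0, "rz": 0},
    {"tx": -10, "ty": -17.5, "tz": 0, "rx": 0, "ry": 0, "rz": 0}
  ]
}}

```text
time: 13.98
position: [0.4303, 0.2972, 0.1158]
tool_rot: [1.0, -0.015, 0.0, -0.0]
ft_force: [0.6, 1.1, -0.4]
grip_width: 0.0598
```

Request:
{"op": "send_rows", "data": {
  "deltas": [
    {"tx": -2, "ty": -3, "tz": 0, "rx": 0, "ry": 0, "rz": 0.06},
    {"tx": -2.6, "ty": -5.3, "tz": 0, "rx": 0, "ry": 0, "rz": 0.128},
    {"tx": -2.6, "ty": -5.3, "tz": 0, "rx": 0, "ry": 0, "rz": 0.128},
    {"tx": -2.6, "ty": -5.3, "tz": 0, "rx": 0, "ry": 0, "rz": 0.128}
  ]
}}

```text
time: 14.32
position: [0.4064, 0.3505, 0.1156]
tool_rot: [0.997, -0.076, 0.0, -0.0]
ft_force: [0.4, 0.3, 0.5]
grip_width: 0.0601
```

```bash
python3 look.py w8 0.34,0.54,0.3,0.42,0.006,0.014; python3 - <<'E'
from h import *
c=snap('scene','s8.png');W=pts(c)
for r in robot.outline_of('plate_b','scene')[:3]: print(r['p'],r['xy'],np.nanmedian(W[r['pixels']],0))
E
```

```text
t 14.32 p [0.4064 0.3505 0.1156] q [ 0.504  0.565  1.752 -0.     0.824  2.228] F [0.4 0.3 0.5] w 0.0601
[[0.988, -0.152, 0.001], [-0.152, -0.988, -0.0], [0.001, -0.0, -1.0]]
0.34,0.54,0.3,0.42,0.006,0.014 6776 [array([418.8, 345.9]), array([158.1,  62.5]), np.float64(2.3)] [0.4349 0.3454 0.0092] zpct [0.008  0.0106]
   box [[339.0, 374.0], [341.0, 312.0], [499.0, 318.0], [497.0, 380.0]]
0.7 [286.4, 217.8] [0.5567391  0.05839847 0.00930456]
0.46 [197.5, 312.1] [0.38315268 0.36027459 0.00955906]
```

View pics/w8.png

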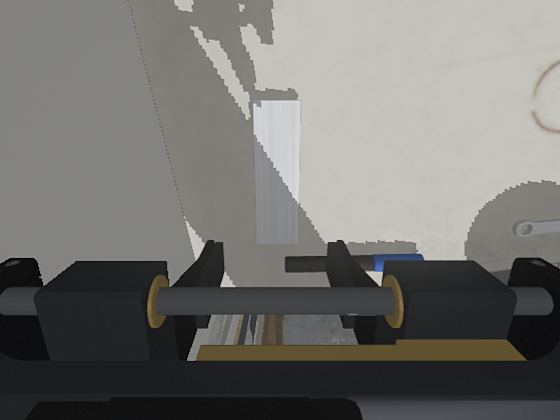

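View pics/s8.png

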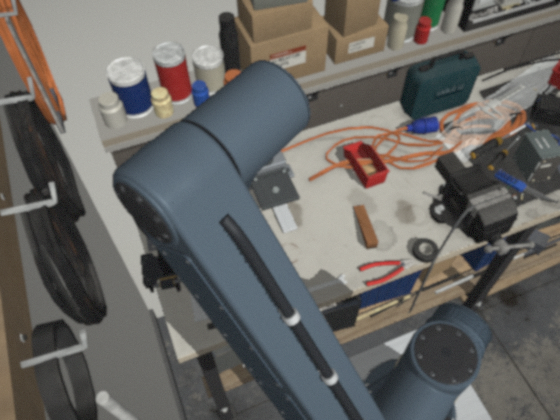

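Plate_a is at px (276,172), the same place in view as plate_b was, and the pen is clear of the fingers. Plate_b stays put under the foot.

Request:
{"op": "send_rows", "data": {
  "deltas": [
    {"tx": 0, "ty": 0, "tz": 4, "rx": 0, "ry": 0, "rz": 0},
    {"tx": 0, "ty": 0, "tz": 8, "rx": 0, "ry": 0, "rz": 0},
    {"tx": 0, "ty": 0, "tz": 10.5, "rx": 0, "ry": 0, "rz": 0},
    {"tx": 0, "ty": 0, "tz": 11.2, "rx": 0, "ry": 0, "rz": 0},
    {"tx": 0, "ty": 0, "tz": 11.2, "rx": 0, "ry": 0, "rz": 0}
  ]
}}

```text
time: 14.88
position: [0.4063, 0.3474, 0.0022]
tool_rot: [0.997, -0.08, -0.002, 0.001]
ft_force: [0.1, 0.2, -0.1]
grip_width: 0.0598
```

Request:
{"op": "send_rows", "data": {
  "deltas": [
    {"tx": 0, "ty": 0, "tz": 0, "rx": 0, "ry": 0, "rz": 0},
    {"tx": 0, "ty": 0, "tz": 0, "rx": 0, "ry": 0, "rz": 0},
    {"tx": 0, "ty": 0, "tz": 0, "rx": 0, "ry": 0, "rz": 0},
    {"tx": 0, "ty": 0, "tz": 0, "rx": 0, "ry": 0, "rz": 0},
    {"tx": 0, "ty": 0, "tz": 0, "rx": 0, "ry": 0, "rz": 0}
  ],
  "claw": 2.5,
  "squeeze": 50
}}

```text
time: 15.3
position: [0.4076, 0.3496, 0.0045]
tool_rot: [0.997, -0.078, 0.001, -0.0]
ft_force: [1.1, -1.6, 3.0]
grip_width: 0.0389
```

Request:
{"op": "send_rows", "data": {
  "deltas": [
    {"tx": 0, "ty": 0, "tz": 0, "rx": 0, "ry": 0, "rz": 0},
    {"tx": 0, "ty": 0, "tz": 0, "rx": 0, "ry": 0, "rz": 0},
    {"tx": 0, "ty": 0, "tz": 0, "rx": 0, "ry": 0, "rz": 0},
    {"tx": 0, "ty": 0, "tz": 0, "rx": 0, "ry": 0, "rz": 0}
  ]
}}

```text
time: 15.63
position: [0.4076, 0.3496, 0.0044]
tool_rot: [0.997, -0.078, 0.001, -0.0]
ft_force: [0.5, -2.0, 5.5]
grip_width: 0.039
```

Request:
{"op": "send_rows", "data": {
  "deltas": [
    {"tx": 0, "ty": 0, "tz": -3, "rx": 0, "ry": 0, "rz": 0},
    {"tx": 0, "ty": 0, "tz": -6, "rx": 0, "ry": 0, "rz": 0},
    {"tx": 1.5, "ty": 3.8, "tz": -6, "rx": 0, "ry": 0, "rz": 0},
    {"tx": 3, "ty": 7.6, "tz": -6, "rx": 0, "ry": 0, "rz": 0},
    {"tx": 4.5, "ty": 11.4, "tz": -6, "rx": 0, "ry": 0, "rz": 0}
  ]
}}

```text
time: 16.05
position: [0.4335, 0.2296, 0.0642]
tool_rot: [0.997, -0.077, 0.001, -0.0]
ft_force: [0.5, -0.0, -2.0]
grip_width: 0.039
```

Request:
{"op": "send_rows", "data": {
  "deltas": [
    {"tx": 1.5, "ty": 3.8, "tz": 0, "rx": 0, "ry": 0, "rz": -0.06},
    {"tx": 3, "ty": 7.6, "tz": 0, "rx": 0, "ry": 0, "rz": -0.126},
    {"tx": 4.5, "ty": 11.4, "tz": 0, "rx": 0, "ry": 0, "rz": -0.126},
    {"tx": 6, "ty": 15.2, "tz": 0, "rx": 0, "ry": 0, "rz": -0.126},
    {"tx": 6.15, "ty": 16.2, "tz": 0, "rx": 0, "ry": 0, "rz": -0.126}
  ]
}}

```text
time: 16.47
position: [0.472, 0.0554, 0.0637]
tool_rot: [1.0, -0.018, 0.002, 0.001]
ft_force: [0.9, 0.9, -0.7]
grip_width: 0.0396
```

Request:
{"op": "send_rows", "data": {
  "deltas": [
    {"tx": 0, "ty": 0, "tz": 2, "rx": 0, "ry": 0, "rz": 0},
    {"tx": 0, "ty": 0, "tz": 4, "rx": 0, "ry": 0, "rz": 0},
    {"tx": 0, "ty": 0, "tz": 4.4, "rx": 0, "ry": 0, "rz": 0},
    {"tx": 0, "ty": 0, "tz": 4.4, "rx": 0, "ry": 0, "rz": 0},
    {"tx": 0, "ty": 0, "tz": 4.4, "rx": 0, "ry": 0, "rz": 0}
  ]
}}

```text
time: 16.88
position: [0.4686, 0.0608, 0.0196]
tool_rot: [1.0, -0.015, -0.0, -0.0]
ft_force: [-0.4, -0.0, -1.7]
grip_width: 0.0392
```

```bash
python3 look.py w9 0.46,0.57,0.035,0.083,0.016,0.04 0.562,0.585,0.035,0.083,0.006,0.014
```

```text
t 16.88 p [0.4686 0.0608 0.0196] q [-0.108  0.698  1.959  0.     0.486  1.493] F [-0.4 -0.  -1.7] w 0.0392
[[1.0, -0.03, -0.001], [-0.03, -1.0, 0.0], [-0.001, -0.0, -1.0]]
foot 2734 ((590.8885498046875, 58.67657470703125), (109.91315460205078, 3.1555349826812744), 88.10765075683594) 0.044234716481261885 yrange [0.00512283 0.1119863 ]
  y 0.01 front 0.588
  y 0.03 front 0.5887
  y 0.05 front 0.5893
  y 0.07 front 0.5899
  y 0.09 front 0.5905
  y 0.11 front 0.5912
0.46,0.57,0.035,0.083,0.016,0.04 13935 [array([508.1,  58.2]), array([47.9, 97.5]), np.float64(88.3)] [0.5133 0.0604 0.024 ] zpct [0.0229 0.0253]
   box [[459.0, 36.0], [556.0, 33.0], [558.0, 81.0], [460.0, 84.0]]
0.562,0.585,0.035,0.083,0.006,0.014 3820 [array([573.5,  57.8]), array([40.6, 23. ]), np.float64(89.9)] [0.5739 0.0578 0.0092] zpct [0.0081 0.0104]
   box [[562.0, 38.0], [585.0, 37.0], [585.0, 78.0], [562.0, 78.0]]
```

View pics/w9.png

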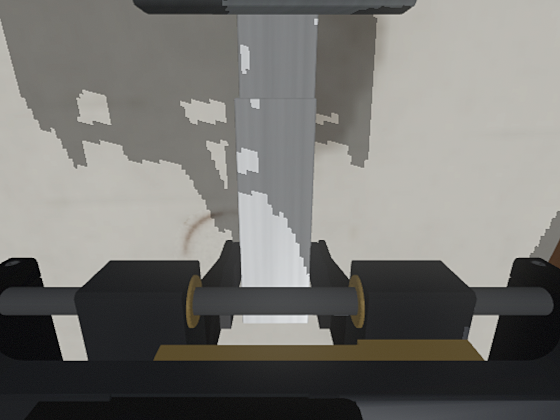

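The held plate_a lines up exactly over plate_b (column 277 for both). Inserting it on top.

Request:
{"op": "send_rows", "data": {
  "deltas": [
    {"tx": 0, "ty": 0, "tz": 0.2, "rx": 0, "ry": 0, "rz": 0},
    {"tx": 2, "ty": 0, "tz": 0.2, "rx": 0, "ry": 0, "rz": 0},
    {"tx": 4.5, "ty": 0, "tz": 0.2, "rx": 0, "ry": 0, "rz": 0},
    {"tx": 7, "ty": 0, "tz": 0.2, "rx": 0, "ry": 0, "rz": 0},
    {"tx": 9, "ty": 0, "tz": 0.2, "rx": 0, "ry": 0, "rz": 0}
  ]
}}

```text
time: 17.35
position: [0.5616, 0.0577, 0.0188]
tool_rot: [1.0, -0.015, 0.002, 0.0]
ft_force: [-0.8, -0.3, -1.7]
grip_width: 0.0391
```

Request:
{"op": "send_rows", "data": {
  "deltas": [
    {"tx": 0.5, "ty": 0, "tz": 0, "rx": 0, "ry": 0, "rz": 0},
    {"tx": 0.5, "ty": 0, "tz": 0, "rx": 0, "ry": 0, "rz": 0},
    {"tx": 0.5, "ty": 0, "tz": 0.2, "rx": 0, "ry": 0, "rz": 0},
    {"tx": 0.5, "ty": 0, "tz": 0.3, "rx": 0, "ry": 0, "rz": 0},
    {"tx": 0.5, "ty": 0, "tz": 0.3, "rx": 0, "ry": 0, "rz": 0}
  ]
}}

```text
time: 17.77
position: [0.5614, 0.0577, 0.0145]
tool_rot: [1.0, -0.016, -0.002, -0.0]
ft_force: [-1.6, 1.6, 1.1]
grip_width: 0.039
```

```bash
python3 look.py w10 0.46,0.585,0.02,0.1,0.004,0.03
```

```text
t 17.77 p [0.5614 0.0577 0.0145] q [-0.096  0.761  1.724  0.     0.66   1.506] F [-1.6  1.6  1.1] w 0.039
[[1.0, -0.031, -0.003], [-0.031, -1.0, 0.0], [-0.003, -0.0, -1.0]]
foot 59687 ((621.1796875, 57.36621856689453), (110.278076171875, 120.74980926513672), 88.30443572998047) 0.04526645421073022 yrange [0.00301407 0.11085118]
  y 0.01 front 0.5907
  y 0.03 front 0.5719
  y 0.05 front 0.592
  y 0.07 front 0.5925
  y 0.09 front 0.5739
  y 0.11 front 0.5936
0.46,0.585,0.02,0.1,0.004,0.03 4856 [array([550.2,  59.1]), array([56.9, 59.7]), np.float64(88.6)] [0.5632 0.0591 0.0192] zpct [0.0181 0.0246]
   box [[520.0, 31.0], [579.0, 30.0], [581.0, 87.0], [521.0, 88.0]]
```

View pics/w10.png

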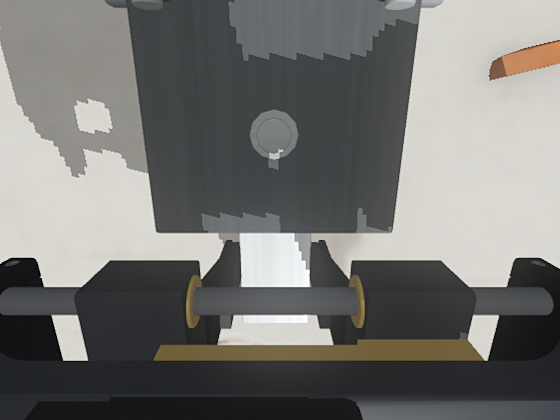

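Plate_a is lying flat on plate_b. Releasing it and going to the wedge.

Request:
{"op": "send_rows", "data": {
  "deltas": [
    {"tx": 0, "ty": 0, "tz": 0, "rx": 0, "ry": 0, "rz": 0},
    {"tx": 0, "ty": 0, "tz": 0, "rx": 0, "ry": 0, "rz": 0},
    {"tx": 0, "ty": 0, "tz": 0, "rx": 0, "ry": 0, "rz": 0},
    {"tx": 0, "ty": 0, "tz": 0, "rx": 0, "ry": 0, "rz": 0},
    {"tx": 0, "ty": 0, "tz": 0, "rx": 0, "ry": 0, "rz": 0}
  ],
  "claw": 6
}}

```text
time: 18.23
position: [0.5641, 0.0572, 0.0145]
tool_rot: [1.0, -0.016, 0.0, 0.0]
ft_force: [0.3, -0.1, -0.4]
grip_width: 0.0583
```

Request:
{"op": "send_rows", "data": {
  "deltas": [
    {"tx": 0, "ty": 0, "tz": -2, "rx": 0, "ry": 0, "rz": 0},
    {"tx": 0, "ty": 0, "tz": -6, "rx": 0, "ry": 0, "rz": 0},
    {"tx": 0, "ty": 0, "tz": -10, "rx": 0, "ry": 0, "rz": 0},
    {"tx": -2.5, "ty": 3, "tz": -10, "rx": 0, "ry": 0, "rz": 0},
    {"tx": -5, "ty": 6.2, "tz": -10, "rx": 0, "ry": 0, "rz": 0}
  ]
}}

```text
time: 18.65
position: [0.5153, -0.0033, 0.1175]
tool_rot: [1.0, -0.013, 0.005, 0.001]
ft_force: [-0.4, -1.5, -0.2]
grip_width: 0.0599
```

Request:
{"op": "send_rows", "data": {
  "deltas": [
    {"tx": -2.5, "ty": 3.2, "tz": 0, "rx": 0, "ry": 0, "rz": 0.06},
    {"tx": -5, "ty": 6.4, "tz": 0, "rx": 0, "ry": 0, "rz": 0.12},
    {"tx": -7.5, "ty": 9.6, "tz": 0, "rx": 0, "ry": 0, "rz": 0.18},
    {"tx": -9.6, "ty": 12.5, "tz": 0, "rx": 0, "ry": 0, "rz": 0.18},
    {"tx": -9.6, "ty": 12.5, "tz": 0, "rx": 0, "ry": 0, "rz": 0.18}
  ]
}}

```text
time: 19.07
position: [0.4089, -0.1287, 0.1146]
tool_rot: [0.994, -0.109, -0.001, 0.0]
ft_force: [0.2, 0.8, 0.5]
grip_width: 0.06
```

```bash
python3 look.py w11 0.37,0.55,-0.17,-0.08,0.004,0.04 0.37,0.44,-0.17,-0.08,0.014,0.04 0.44,0.54,-0.17,-0.08,0.004,0.04; python3 - <<'E'
from h import *
snap('scene','s11.png'); snap('wrist')
for r in robot.tip_of('wedge_nose','wrist')[:2]+robot.tip_of('wedge','wrist')[:2]: print(r)
E
```

```text
t 19.07 p [ 0.4089 -0.1287  0.1146] q [-5.660e-01  4.670e-01  2.015e+00 -2.000e-03  6.620e-01  1.224e+00] F [0.2 0.8 0.5] w 0.06
[[0.976, -0.216, -0.002], [-0.216, -0.976, -0.0], [-0.002, 0.001, -1.0]]
foot 267 ((590.5784301757812, 10.994255065917969), (17.545202255249023, 5.8656816482543945), 85.47700500488281) 0.04413571173187142 yrange [0.00271435 0.01934381]
  y 0.01 front 0.5879
0.37,0.55,-0.17,-0.08,0.004,0.04 6006 [array([ 457.3, -133.1]), array([ 29.7, 139.8]), np.float64(77.0)] [ 0.4596 -0.1333  0.017 ] zpct [0.0054 0.0294]
   box [[386.0, -132.0], [522.0, -163.0], [529.0, -134.0], [393.0, -103.0]]
0.37,0.44,-0.17,-0.08,0.014,0.04 2119 [array([ 416. , -123.5]), array([29.7, 54.9]), np.float64(76.9)] [ 0.4158 -0.1237  0.0258] zpct [0.0213 0.0303]
   box [[386.0, -132.0], [439.0, -144.0], [446.0, -115.0], [393.0, -103.0]]
0.44,0.54,-0.17,-0.08,0.004,0.04 3887 [array([ 481.1, -138.5]), array([29.5, 91. ]), np.float64(77.1)] [ 0.4826 -0.1384  0.0124] zpct [0.0049 0.0201]
   box [[433.0, -143.0], [522.0, -163.0], [529.0, -134.0], [440.0, -114.0]]
{'xy': [273.2, 66.1], 'p': 0.9}
{'xy': [272.1, 149.2], 'p': 0.82}
```

View pics/w11.png

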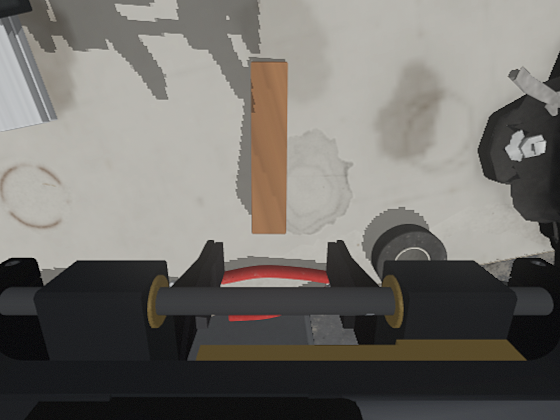

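View pics/s11.png

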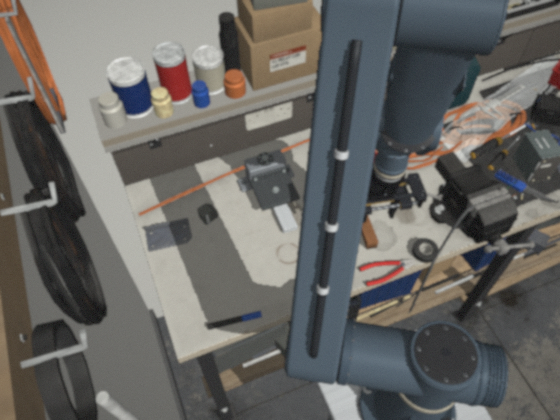

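The wedge is at px (270,148) with its nose at (273,66), yaw −13° and fully visible. The plates are still stacked in front of the foot at scene px (286,217). Gripping the wedge 30 mm from its tail.

Request:
{"op": "send_rows", "data": {
  "deltas": [
    {"tx": 0.8, "ty": -0.65, "tz": 4, "rx": 0, "ry": 0, "rz": 0.01},
    {"tx": 0.8, "ty": -0.65, "tz": 8, "rx": 0, "ry": 0, "rz": 0.01},
    {"tx": 0.8, "ty": -0.65, "tz": 10.3, "rx": 0, "ry": 0, "rz": 0.01},
    {"tx": 0.8, "ty": -0.65, "tz": 11.1, "rx": 0, "ry": 0, "rz": 0.01},
    {"tx": 0.8, "ty": -0.65, "tz": 11.1, "rx": 0, "ry": 0, "rz": 0.01}
  ]
}}

```text
time: 19.73
position: [0.421, -0.1187, 0.002]
tool_rot: [0.994, -0.109, -0.002, -0.001]
ft_force: [0.2, -0.1, 0.2]
grip_width: 0.06
```

Request:
{"op": "send_rows", "data": {
  "deltas": [
    {"tx": 0, "ty": 0, "tz": 0, "rx": 0, "ry": 0, "rz": 0},
    {"tx": 0, "ty": 0, "tz": 0, "rx": 0, "ry": 0, "rz": 0},
    {"tx": 0, "ty": 0, "tz": 0, "rx": 0, "ry": 0, "rz": 0},
    {"tx": 0, "ty": 0, "tz": 0, "rx": 0, "ry": 0, "rz": 0},
    {"tx": 0, "ty": 0, "tz": 0, "rx": 0, "ry": 0, "rz": 0}
  ],
  "claw": 1.5,
  "squeeze": 55
}}

```text
time: 20.15
position: [0.4219, -0.1209, 0.0044]
tool_rot: [0.994, -0.11, 0.001, 0.001]
ft_force: [-0.7, -2.1, 3.0]
grip_width: 0.0346
```

Request:
{"op": "send_rows", "data": {
  "deltas": [
    {"tx": 0, "ty": 0, "tz": 0, "rx": 0, "ry": 0, "rz": 0},
    {"tx": 0, "ty": 0, "tz": 0, "rx": 0, "ry": 0, "rz": 0},
    {"tx": 0, "ty": 0, "tz": 0, "rx": 0, "ry": 0, "rz": 0},
    {"tx": 0, "ty": 0, "tz": 0, "rx": 0, "ry": 0, "rz": 0},
    {"tx": 0, "ty": 0, "tz": 0, "rx": 0, "ry": 0, "rz": 0}
  ]
}}

```text
time: 20.57
position: [0.4219, -0.121, 0.0043]
tool_rot: [0.994, -0.111, 0.001, 0.001]
ft_force: [0.3, 0.5, 6.9]
grip_width: 0.0296
```

Request:
{"op": "send_rows", "data": {
  "deltas": [
    {"tx": 0, "ty": 0, "tz": -3, "rx": 0, "ry": 0, "rz": 0},
    {"tx": 0, "ty": 0, "tz": -7, "rx": 0, "ry": 0, "rz": 0},
    {"tx": 0, "ty": -3.7, "tz": -7, "rx": 0, "ry": 0, "rz": 0},
    {"tx": 0, "ty": -7.5, "tz": -7, "rx": 0, "ry": 0, "rz": 0},
    {"tx": 0, "ty": -11.3, "tz": -7, "rx": 0, "ry": 0, "rz": 0}
  ]
}}

```text
time: 20.98
position: [0.4465, -0.0097, 0.0745]
tool_rot: [0.994, -0.112, 0.001, 0.0]
ft_force: [0.7, -0.3, -2.0]
grip_width: 0.0296
```

Request:
{"op": "send_rows", "data": {
  "deltas": [
    {"tx": 0, "ty": -3.8, "tz": 0, "rx": 0, "ry": 0, "rz": -0.1},
    {"tx": 0, "ty": -7.4, "tz": 0, "rx": 0, "ry": 0, "rz": -0.193},
    {"tx": 0, "ty": -7.4, "tz": 0, "rx": 0, "ry": 0, "rz": -0.193},
    {"tx": 0, "ty": -7.4, "tz": 2, "rx": 0, "ry": 0, "rz": -0.193},
    {"tx": 0, "ty": -7.4, "tz": 3.5, "rx": 0, "ry": 0, "rz": -0.193}
  ]
}}

```text
time: 21.4
position: [0.4625, 0.0629, 0.0384]
tool_rot: [1.0, -0.013, 0.001, 0.0]
ft_force: [-0.6, -0.6, -2.0]
grip_width: 0.0296
```

Request:
{"op": "send_rows", "data": {
  "deltas": [
    {"tx": 0, "ty": 0, "tz": 0.7, "rx": 0, "ry": 0, "rz": 0},
    {"tx": 0, "ty": 0, "tz": 0.7, "rx": 0, "ry": 0, "rz": 0},
    {"tx": 0, "ty": 0, "tz": 0.7, "rx": 0, "ry": 0, "rz": 0}
  ]
}}

```text
time: 21.65
position: [0.4618, 0.0617, 0.0313]
tool_rot: [1.0, -0.015, -0.001, -0.0]
ft_force: [-0.6, 0.2, -1.9]
grip_width: 0.0295
```

```bash
python3 look.py w12 0.46,0.58,0.043,0.079,0.022,0.07 0.535,0.585,0.03,0.09,0.0165,0.0215; python3 - <<'E'
from h import *
c=snap('side','d12.png')
i=c['color'][120:300,160:430,::-1];cv2.imwrite('pics/d12c.png',cv2.resize(i,None,fx=2.9,fy=2.9))
E
```

```text
t 21.65 p [0.4618 0.0617 0.0313] q [-0.108  0.67   1.971  0.     0.502  1.492] F [-0.6  0.2 -1.9] w 0.0295
[[1.0, -0.029, -0.001], [-0.029, -1.0, 0.0], [-0.001, -0.0, -1.0]]
0.46,0.58,0.043,0.079,0.022,0.07 14014 [array([515.3,  61. ]), array([ 36. , 110.6]), np.float64(90.0)] [0.5157 0.0595 0.0409] zpct [0.0311 0.0517]
   box [[460.0, 43.0], [571.0, 43.0], [571.0, 79.0], [460.0, 79.0]]
0.535,0.585,0.03,0.09,0.0165,0.0215 3310 [array([560.1,  58.9]), array([40.1, 50.5]), np.float64(88.3)] [0.5755 0.0627 0.0192] zpct [0.0181 0.0204]
   box [[534.0, 40.0], [585.0, 38.0], [586.0, 78.0], [535.0, 80.0]]
```

View pics/w12.png

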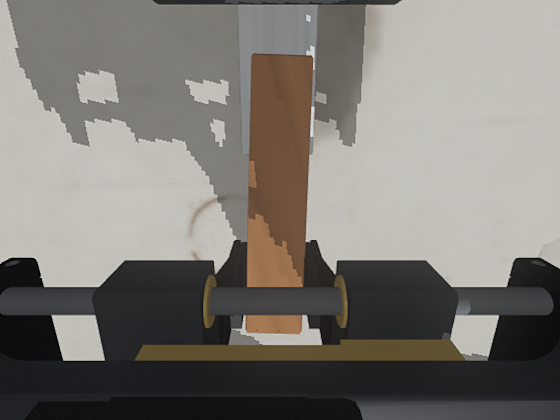

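View pics/d12c.png

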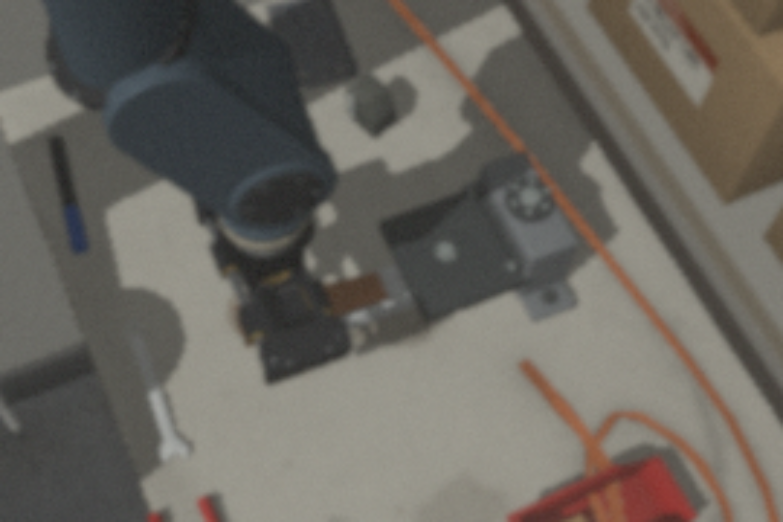

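The wedge is in line with the stack, nose at px (282,55), slightly above the plates. Entering the gap, then lowering onto the plates.

Request:
{"op": "send_rows", "data": {
  "deltas": [
    {"tx": 0, "ty": 0, "tz": 0.3, "rx": 0, "ry": 0, "rz": 0},
    {"tx": 1.2, "ty": 0, "tz": 0.5, "rx": 0, "ry": 0, "rz": 0},
    {"tx": 2.5, "ty": 0, "tz": 0.5, "rx": 0, "ry": 0, "rz": 0},
    {"tx": 3.5, "ty": 0, "tz": 0.5, "rx": 0, "ry": 0, "rz": 0},
    {"tx": 3.5, "ty": 0, "tz": 0.5, "rx": 0, "ry": 0, "rz": 0}
  ]
}}

```text
time: 22.17
position: [0.5011, 0.0605, 0.0272]
tool_rot: [1.0, -0.014, 0.003, 0.0]
ft_force: [0.4, 0.0, -1.1]
grip_width: 0.0302
```

Request:
{"op": "send_rows", "data": {
  "deltas": [
    {"tx": 0, "ty": 0, "tz": 0.1, "rx": 0, "ry": 0, "rz": 0},
    {"tx": 0, "ty": 0, "tz": 0.1, "rx": 0, "ry": 0, "rz": 0},
    {"tx": 0, "ty": 0, "tz": 0.2, "rx": 0, "ry": 0, "rz": 0},
    {"tx": 0, "ty": 0, "tz": 0.2, "rx": 0, "ry": 0, "rz": 0}
  ]
}}

```text
time: 22.5
position: [0.496, 0.0612, 0.0244]
tool_rot: [1.0, -0.014, -0.001, -0.0]
ft_force: [-0.5, 0.1, -0.1]
grip_width: 0.0296
```

```bash
python3 look.py w13
```

```text
t 22.5 p [0.496  0.0612 0.0244] q [-0.101  0.702  1.888  0.     0.554  1.498] F [-0.5  0.1 -0.1] w 0.0296
[[1.0, -0.028, -0.002], [-0.028, -1.0, 0.0], [-0.002, -0.0, -1.0]]
foot 22210 ((605.3361206054688, 58.0859489440918), (110.60902404785156, 31.446308135986328), 88.46915435791016) 0.04517693830614161 yrange [0.00421183 0.11183954]
  y 0.01 front 0.5885
  y 0.03 front 0.5891
  y 0.05 front 0.5899
  y 0.07 front 0.5905
  y 0.09 front 0.591
  y 0.11 front 0.5917
```

View pics/w13.png

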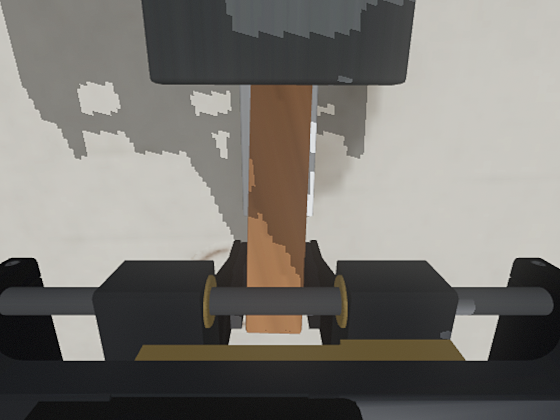

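Request:
{"op": "send_rows", "data": {
  "deltas": [
    {"tx": 0.5, "ty": 0, "tz": 0, "rx": 0, "ry": 0, "rz": 0},
    {"tx": 1.0, "ty": 0, "tz": 0, "rx": 0, "ry": 0, "rz": 0},
    {"tx": 1.4, "ty": 0, "tz": 0, "rx": 0, "ry": 0, "rz": 0},
    {"tx": 1.7, "ty": 0, "tz": 0, "rx": 0, "ry": 0, "rz": 0},
    {"tx": 2.0, "ty": 0, "tz": 0, "rx": 0, "ry": 0, "rz": 0}
  ]
}}

```text
time: 22.97
position: [0.5182, 0.0604, 0.0245]
tool_rot: [1.0, -0.014, 0.0, 0.0]
ft_force: [0.9, 0.3, -0.8]
grip_width: 0.0298
```

Request:
{"op": "send_rows", "data": {
  "deltas": [
    {"tx": 0.2, "ty": 0, "tz": 0, "rx": 0, "ry": 0, "rz": 0},
    {"tx": 0.4, "ty": 0, "tz": 0, "rx": 0, "ry": 0, "rz": 0},
    {"tx": 0.4, "ty": 0, "tz": 0, "rx": 0, "ry": 0, "rz": 0}
  ]
}}

```text
time: 23.22
position: [0.5215, 0.0604, 0.0245]
tool_rot: [1.0, -0.014, 0.0, 0.0]
ft_force: [0.7, 0.0, -2.2]
grip_width: 0.0296
```

Request:
{"op": "send_rows", "data": {
  "deltas": [
    {"tx": 0.2, "ty": 0, "tz": 0, "rx": 0, "ry": 0, "rz": 0},
    {"tx": 0.4, "ty": 0, "tz": 0, "rx": 0, "ry": 0, "rz": 0},
    {"tx": 0.4, "ty": 0, "tz": 0, "rx": 0, "ry": 0, "rz": 0}
  ]
}}

```text
time: 23.47
position: [0.5219, 0.0605, 0.0244]
tool_rot: [1.0, -0.014, -0.004, -0.0]
ft_force: [-6.9, -0.3, 3.2]
grip_width: 0.0292
```

Request:
{"op": "send_rows", "data": {
  "deltas": [
    {"tx": 0.2, "ty": 0, "tz": 0, "rx": 0, "ry": 0, "rz": 0},
    {"tx": 0.4, "ty": 0, "tz": 0, "rx": 0, "ry": 0, "rz": 0},
    {"tx": 0.4, "ty": 0, "tz": 0, "rx": 0, "ry": 0, "rz": 0}
  ]
}}

```text
time: 23.72
position: [0.5221, 0.0606, 0.0243]
tool_rot: [1.0, -0.014, -0.007, -0.0]
ft_force: [-11.1, -1.9, 8.7]
grip_width: 0.0296
```

It jammed at TCP x = 0.522, as predicted. Pressing it home harder.

Request:
{"op": "send_rows", "data": {
  "deltas": [
    {"tx": 0.3, "ty": 0, "tz": 0, "rx": 0, "ry": 0, "rz": 0},
    {"tx": 0.6, "ty": 0, "tz": 0, "rx": 0, "ry": 0, "rz": 0},
    {"tx": 0.6, "ty": 0, "tz": 0, "rx": 0, "ry": 0, "rz": 0},
    {"tx": 0.6, "ty": 0, "tz": 0, "rx": 0, "ry": 0, "rz": 0},
    {"tx": 0.6, "ty": 0, "tz": 0, "rx": 0, "ry": 0, "rz": 0}
  ]
}}

```text
time: 24.13
position: [0.5226, 0.0606, 0.0243]
tool_rot: [1.0, -0.014, -0.013, -0.0]
ft_force: [-19.2, -3.4, 15.1]
grip_width: 0.0297
```

```bash
python3 look.py w14 0.47,0.584,0.046,0.076,0.022,0.07 0.5,0.585,0.03,0.09,0.0165,0.0215; python3 - <<'E'
from h import *
c=snap('scene','s14.png');W=pts(c)
i=c['color'][130:300,170:420,::-1];cv2.imwrite('pics/s14c.png',cv2.resize(i,None,fx=3,fy=3))
c=snap('side','d14.png');W=pts(c)
for l in ['offcut','bin','casting','fixture_plate']:
  for r in robot.outline_of(l,'side')[:1]: print(l,r['p'],r['xy'],np.nanmedian(W[r['pixels']],0))
state()
E
```

```text
t 24.13 p [0.5226 0.0606 0.0243] q [-0.096  0.723  1.803 -0.002  0.642  1.504] F [-19.2  -3.4  15.1] w 0.0297
[[0.999, -0.028, -0.026], [-0.028, -1.0, 0.001], [-0.026, -0.001, -1.0]]
foot 38589 ((618.5840454101562, 57.52951431274414), (110.83165740966797, 57.51746368408203), 88.43405151367188) 0.04522011314503335 yrange [0.00375376 0.11142364]
  y 0.01 front 0.5893
  y 0.03 front 0.5899
  y 0.05 front 0.5905
  y 0.07 front 0.5911
  y 0.09 front 0.5916
  y 0.11 front 0.5926
0.47,0.584,0.046,0.076,0.022,0.07 8478 [array([537.4,  60.9]), array([29.9, 93.3]), np.float64(89.4)] [0.547  0.0605 0.0401] zpct [0.0335 0.05  ]
   box [[491.0, 46.0], [584.0, 45.0], [584.0, 75.0], [491.0, 76.0]]
0.5,0.585,0.03,0.09,0.0165,0.0215 1016 [array([558.2,  58.9]), array([40.1, 54.4]), np.float64(88.5)] [0.5625 0.0424 0.0191] zpct [0.0181 0.0202]
   box [[530.0, 40.0], [585.0, 38.0], [586.0, 78.0], [531.0, 80.0]]
offcut 0.61 [357.7, 309.6] [ 0.61336487 -0.22727408  0.02732598]
bin 0.38 [357.1, 308.8] [ 0.61339185 -0.22770974  0.02760941]
t 24.48 p [0.5226 0.0606 0.0243] q [-0.096  0.723  1.803 -0.002  0.642  1.504] F [-18.6  -2.6  15.9] w 0.0296
[[0.999, -0.028, -0.026], [-0.028, -1.0, 0.001], [-0.026, -0.001, -1.0]]
```

View pics/w14.png

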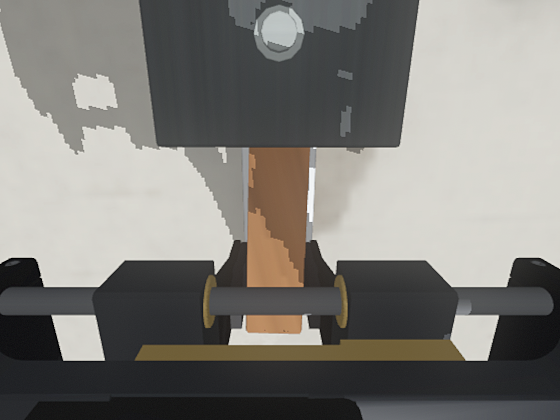

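View pics/s14c.png

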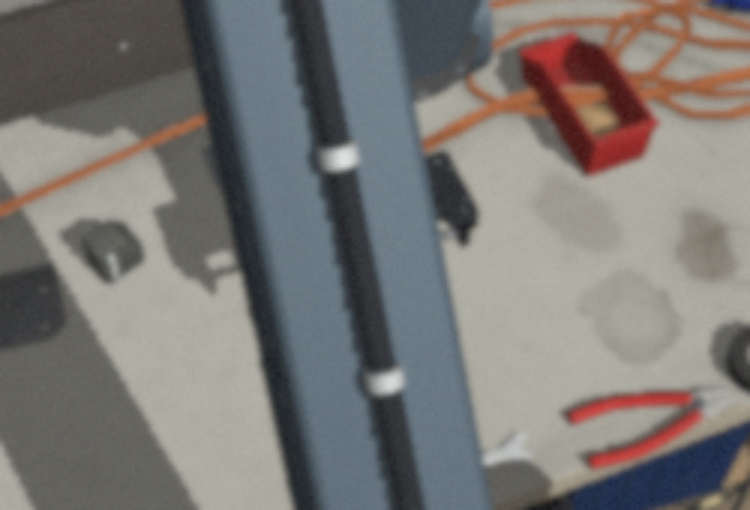

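```bash
python3 - <<'E'
from h import *
print(robot.hand_in()); state()
E
```

```text
the job is handed in; nothing more can be done
None
the job is handed in; nothing more can be done
```

I cleared the offcut into the bin, stacked both plates under the foot, and jammed the wedge on top. I then handed the job in at about 24.5 s, still gripping and pressing. The hand-in reports no verdict.

- **Offcut:** My first grasp missed because the fingers were still closing when I lifted. The second worked. The last pictures show the offcut in the upright bin.
- **Plates:** I measured the gap at about 32–33 mm, so I used both plates, to keep the wedge tip well clear of the column. When I let go of plate_a, it sat centred about 6 mm in front of the foot's front edge. I could not see the plates' outer ends in the last view, behind the fingers, so I did not rule out some drag during the push.
- **Wedge:** It jammed at TCP x ≈ 0.522 m, with its tip about 40 mm under the foot and its thick end about 100 mm out. The push read a steady 19 N or so, with about 15 N vertical. The slope of its top measured 0.196 against the nominal 0.2, so it lies flat.
- **Open points:** The tool ended pitched by about 0.026 rad. In the last side picture the network did not detect the casting or the fixture plate. The last overview shows the casting, and part of the fixture plate at its edge, apparently unmoved. I did not measure either, but no move went near them.

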